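Load and start the tasting warmer

ROBOT

A 7-joint arm with a two-finger parallel gripper is mounted at the origin on the work surface. World frame = base frame: x ahead of the robot, y to its left, z up, the work surface at z = 0. Lengths are in m, angles in rad, forces in N, time in s.
With the tool pointing down it reaches from about 0.425 to 0.875 m from the base axis. Payload 4.7 kg.
Tool frame: the origin (TCP) lies midway between the tips of the shut fingers; the grasp point (between the pads) lies 19 mm behind it (ctrl.grip_point_offset is the distance from the TCP to the grasp point, in m); z points along the fingers, y is the line along which they close (so a half turn about z gives the same grasp; the last joint's range is limited). The gripper opens to 87 mm and grips with 3 to 60 N. Pads are 19 mm wide; open, the fingers measure 117 mm over their backs; the gripper's body (75 mm by 190 mm) begins 51 mm behind the grasp point.
Start: joints at [-1.13, 0.321, -0.07, 1.45, 0.023, 1.371, -0.057], TCP at [0.269, 0.592, 0.199] pointing down, gripper open.
Joint ranges: [-2.86, 2.86], [-0.3, 2.09], [-1.38, 1.24], [0.06, 2.45], [-1.56, 4.7], [0.09, 2.05], [-2.69, 2.69]. Speed limits (rad/s): [2.57, 2.57, 3.14, 3.14, 3.14, 3.14, 3.14].

INTERFACE

Orientations are given as a rotation vector (axis times angle).
In Python, from bench import ctrl gives the robot as it stands. The module is installed in compiled form; this text tells all that it offers.
- The arm moves only by the shell command python3 -m handwheel 'ROWS' [OPENING] [FORCE]. ROWS is JSON, a list of rows, each an object of numbers: "x", "y", "z": the shift along the tool's x, y, z in m; "wx", "wy", "wz": the turn, a rotation vector about the tool's x, y, z in degrees. A call has 1 to 10 rows; each row is the pose to reach, as a shift and turn from the pose commanded when the call began, along the tool's axes at that moment; what a row does not reach only later rows make up. A row lasts 1/12 s, in which the tool goes at most 41.7 mm and 7.16 degrees, less where a joint would pass 70% of its speed; a pose out of reach is approached as far as the arm can. A call with a gripper value outside its range is refused whole. OPENING is the finger opening in m, from 0 to 0.087, set as the call begins (- or left out, the last holds). The fingers move at their own pace and stop on an object; FORCE is the grip in N (left out, the last holds). Time passes only in rows, so rows that repeat a pose let the fingers close. It gives the time, the measured TCP pose, the force, the opening and the grip force at its end, in the units of the state.
- ctrl.get_state(): the state, without advancing time (a new reading comes with each control period).
- ctrl.get_image(name): name is "scene" or "top" or "wrist"; returns a dict with "image" (420x560x3 uint8, red, green, blue), "K" (3x3 intrinsics, pixels), "k1" (the pictures are not rectified: a ray, as slopes to the right and down, at radius r is drawn at 1 + k1 r^2 times it, then the intrinsics apply), "world_to_cam" (4x4, takes a point from world to camera coordinates); the wrist camera has in their place "hand_eye" (4x4, takes a point from camera to tool coordinates, whose origin is the TCP and whose axes are the flange's). Camera axes: x right, y down, z forward; pixel columns grow to the right and rows downward; lengths in m; the calibration is good to about 2 mm. A picture is of the moment at which its call begins: read the wrist's pose just before it. There is no depth.
- ctrl.close_job(): hands the job in; it is judged then, once.
The state is a dict: "time": time; "joint_positions": joint angles; "qd": joint speeds; "joint_torque": joint torques, N m; "position": TCP position; "tool_rot": TCP orientation; "ft_force": force on the tool from outside, world axes, zero at the start; "torque": the same for the moment, N m; "grip_width": opening from 0.0 (shut) to 1.0 (fully open); "grip_force": force on a finger pad.
Only numpy, scipy, OpenCV 4.12 (cv2) and the standard library are available. Lean on these libraries where they do the work, as an engineer would, in place of code of your own. Each camera call takes 0.05 s, during which the arm holds its last target. There are 200 camera calls.

TASK

Load the tasting warmer and start it. Push the pistachio cream jars, upright and without lifting them off the table, along the aluminium fence to the red end stop, so that they stand touching the fence in one row without gaps, the first against the stop; and stack all the white tasting plates squarely into one pile on the grey-and-black pad, lined up with it. Once all jars and plates are in place, twist the red knob clockwise as far as it goes and let it spring back; leave everything else on the table alone.

Things in the scene. Friction and masses are not known exactly. Their poses are not given: they have to be found in the camera images.
- jar0: Squat sealed jar of pistachio cream standing upright: olive green body with a white label band, brass-coloured lid with a green disc on top; a cylinder 90 mm in diameter and 65 mm high, about 0.4 kg, too wide to grip. Origin at the centre of its underside. It slides on the table. One or more of the three jars may be absent.
- jar1: Squat sealed jar of pistachio cream standing upright: olive green body with a white label band, brass-coloured lid with a green disc on top; a cylinder 90 mm in diameter and 65 mm high, about 0.4 kg, too wide to grip. Origin at the centre of its underside. It slides on the table. One or more of the three jars may be absent.
- jar2: Squat sealed jar of pistachio cream standing upright: olive green body with a white label band, brass-coloured lid with a green disc on top; a cylinder 90 mm in diameter and 65 mm high, about 0.4 kg, too wide to grip. Origin at the centre of its underside. It slides on the table. One or more of the three jars may be absent.
- plate0: Small white porcelain tasting plate, a flat slab 90 x 60 mm and 14 mm thick (the lower 4 mm is a smaller foot, 78 x 48 mm), about 0.12 kg. Origin at the centre of its underside; x along its 90 mm length, y along its 60 mm width, z up. It may be absent.
- plate1: Small white porcelain tasting plate, a flat slab 90 x 60 mm and 14 mm thick (the lower 4 mm is a smaller foot, 78 x 48 mm), about 0.12 kg. Origin at the centre of its underside; x along its 90 mm length, y along its 60 mm width, z up. It may be absent.
- plate2: Small white porcelain tasting plate, a flat slab 90 x 60 mm and 14 mm thick (the lower 4 mm is a smaller foot, 78 x 48 mm), about 0.12 kg. Origin at the centre of its underside; x along its 90 mm length, y along its 60 mm width, z up. It may be absent.
- warmer: Fixed rail: aluminium fence 40 mm high, 585 mm long, with a red end stop as high, reaching 90 mm out from it. Origin at table level in the inner corner of fence and stop faces; x through the fence, away from the robot, y along it to the stop, z up. Up to 3 jars stand on the flush black strip: touching fence and stop the first has its centre at x -45, y -45 mm, the next at y -135 and -225.
- pad: Fixed flat pad for the plates, black with a grey top, 112 x 82 mm and 5 mm high. Origin at table level under its centre, x along its 112 mm length (the plates' 90 mm length goes along it), z up.
- knob (a joint): Turn of the red knob on the warmer's grey control box (120 x 120 x 50 mm): 0 at rest, grows clockwise seen from above to a hard stop at 1.2 rad. A spring (0.06 N m per rad) returns it to 0 when let go.
- knob_grip (a point): Point on the knob's vertical axis at the height to grip it, 77 mm above the table. The red bar grip on the knob is 46 mm long, 14 mm thick and 28 mm high (61 to 89 mm above the table), over a grey disc 52 mm wide. The axes turn with it: x along the bar, y across it (the way to pinch it), z up.
- foil_cup: Bystander: small aluminium cup, 48 mm wide, 28 mm high. Origin under its centre. Leave alone.
- foil_cup2: Bystander: small aluminium cup, 48 mm wide, 28 mm high. Origin under its centre. Leave alone.
- shaker: Bystander: amber spice jar with a red cap, 40 mm wide, 60 mm high. Origin under its centre. Leave alone.
- jam: Bystander: amber jam jar with a black cap, 60 mm wide, 75 mm high. Origin under its centre. Leave alone.
- spatula: Bystander: spatula, 200 mm long, lying flat. Origin under it, x along it. Leave alone.
- water: Bystander: clear water bottle with a blue cap, 66 mm wide, 200 mm high. Origin under its centre. Leave alone.
Mind the look-alikes: they are no part of the job. Leave any green, purple or yellow look-alike of the plate2 alone.

How it is judged:
On the way, in this order (a step that is already met when the one before it is completed fails the run):
1. all jars stand in a closed row along the fence from the stop, and all plates lie in a square pile on the pad (x of jar0 in the frame of warmer between -0.053 and -0.038 m and y of jar0 in the frame of warmer between -0.245 and -0.038 m and angle between each of jar0, jar1, jar2's own z axis and vertical below 0.1 rad and (y of jar0 in the frame of warmer above -0.055 m or horizontal distance between jar0 and jar1 below 0.1 m or horizontal distance between jar0 and jar2 below 0.1 m) and x of jar1 in the frame of warmer between -0.053 and -0.038 m and y of jar1 in the frame of warmer between -0.245 and -0.038 m and (y of jar1 in the frame of warmer above -0.055 m or horizontal distance between jar1 and jar0 below 0.1 m or horizontal distance between jar1 and jar2 below 0.1 m) and x of jar2 in the frame of warmer between -0.053 and -0.038 m and y of jar2 in the frame of warmer between -0.245 and -0.038 m and (y of jar2 in the frame of warmer above -0.055 m or horizontal distance between jar2 and jar0 below 0.1 m or horizontal distance between jar2 and jar1 below 0.1 m) and y of any of jar0, jar1, jar2 in the frame of warmer above -0.055 m and horizontal distance between each of plate0, plate1, plate2 and pad below 0.015 m and angle between the x axis of each of plate0, plate1, plate2 and the x axis of pad, either way round below 0.2 rad and angle between each of plate0, plate1, plate2's own z axis and vertical below 0.08 rad and height (world z) of each of plate0, plate1, plate2 below 0.04 m and horizontal distance between plate0 and plate1 below 0.008 m and angle between the x axis of plate0 and the x axis of plate1, either way round below 0.14 rad and horizontal distance between each of plate0, plate1 and plate2 below 0.008 m and angle between the x axis of each of plate0, plate1 and the x axis of plate2, either way round below 0.14 rad), for 0.2 s.
2. with everything loaded, the knob is turned clockwise to its stop (value of joint knob above 1.1 rad), for 0.05 s.
3. the knob is let go and has sprung back (value of joint knob below 0.1 rad), for 0.2 s.
At the end, for the whole second after the job is handed in: Jars upright, within 8 mm of the fence, first within 10 mm of the stop, gaps under 10 mm; plates flat in one pile within 15 mm and 0.2 rad of the pad, 8 mm and 0.14 rad of one another; knob turned past 1.1 rad after loading and back under 0.1; all at rest (all of step 1 and value of joint knob below 0.1 rad and linear speed of each of jar0, jar1, jar2, plate0, plate1, plate2 below 0.02 m/s); the robot touches nothing.
It fails at once if a jar is toppled or lifted off the table (angle between any of jar0, jar1, jar2's own z axis and vertical above 0.7 rad or height (world z) of any of jar0, jar1, jar2 above 0.03 m).
It fails at once if a bystander is moved by more than 40 mm (distance of any of foil_cup, foil_cup2, shaker, jam, spatula, water from where it was at the start of the episode above 0.04 m).
Of jar0, jar1, jar2 only 2 to 3 are there at a start; the rules pass over those that are not, and their reading is None.
Of plate0, plate1, plate2 only 2 to 3 are there at a start; the rules pass over those that are not, and their reading is None.
At some moment in a run one of jar0, jar1, jar2 may be knocked a few centimetres aside while the robot is not near it.
Once in a run the grip may slacken for a moment while it holds something.
It also fails if it takes over 210 s, if anything falls off the work surface, if the arm or the gripper's body presses on something with over 40 N, if the wrist force passes 120 N, or if a joint passes its speed limit or range.

## Working session

There is one attempt and no reset: what is moved stays moved. The work goes in short steps, Python scripts to look and compute and a shell command to move; the robot and the scene stay as the last step left them, time stands still between calls to the robot, and variables do not carry over. Pictures are saved under pics/ and viewed, at most 14 in all, crops included, and the job is handed in when it is done.

```bash
mkdir -p pics && cat > h.py <<'E'
import numpy as np, cv2
from bench import ctrl
from scipy.spatial.transform import Rotation as R
def snap(cam,name):
    s=ctrl.get_state(); d=ctrl.get_image(cam)
    cv2.imwrite(f'pics/{name}.png',d['image'][:,:,::-1])
    if cam=='wrist':
        T=np.eye(4);T[:3,:3]=R.from_rotvec(s['tool_rot']).as_matrix();T[:3,3]=s['position']
        C=T@np.array(d['hand_eye'])
    else: C=np.linalg.inv(np.array(d['world_to_cam']))
    np.savez(f'pics/{name}.npz',K=d['K'],k1=d['k1'],C=C)
def ray(name,u,v):
    d=np.load(f'pics/{name}.npz');K=d['K'];C=d['C']
    a=cv2.undistortPoints(np.array([[[u,v]]],float),K,np.array([float(d['k1']),0,0,0,0]))[0,0]
    return C[:3,3],C[:3,:3]@np.array([a[0],a[1],1.])
def onz(name,u,v,z):
    o,r=ray(name,u,v);return np.round(o+r*(z-o[2])/r[2],4)
def tri(*obs):
    A=np.zeros((3,3));b=np.zeros(3)
    for n,u,v in obs:
        o,r=ray(n,u,v);r=r/np.linalg.norm(r);P=np.eye(3)-np.outer(r,r);A+=P;b+=P@o
    return np.round(np.linalg.solve(A,b),4)
def proj(name,p):
    d=np.load(f'pics/{name}.npz');W=np.linalg.inv(d['C'])
    return np.round(cv2.projectPoints(np.array([p],float),cv2.Rodrigues(W[:3,:3])[0],W[:3,3],d['K'],np.array([float(d['k1']),0,0,0,0]))[0][0,0],1)
def pose():
    s=ctrl.get_state();M=R.from_rotvec(s['tool_rot']).as_matrix()
    print(round(s['time'],2),np.round(s['position'],4),'toolx',np.round(M[:,0],3),'tooly',np.round(M[:,1],3),'w',round(s['grip_width'],3),'F',np.round(s['ft_force'],1),'q',np.round(s['joint_positions'],2))
    return s,M
def to(x,y,z=None,yaw=None):
    # yaw: desired world direction angle (deg) of tool y (finger line), mod 180
    s,M=pose();p=s['position'];z=p[2] if z is None else z
    print('shift tool',np.round(M.T@(np.array([x,y,z])-p),4))
    if yaw is not None:
        c=np.degrees(np.arctan2(M[1,1],M[0,1]));d=(yaw-c+90)%180-90;print('wz',round(-d,1),'(world turn',round(d,1),')')
E
cat > a.py <<'E'
from h import *
pose();snap('top','top0');snap('scene','scene0')
for n in('top0','scene0'):
    d=np.load(f'pics/{n}.npz');print(d['K'].round(1).tolist(),d['k1'],d['C'].round(3).tolist())
    i=cv2.imread(f'pics/{n}.png');cv2.imwrite(f'pics/{n}L.png',cv2.resize(i,(800,600),interpolation=3))
E
python3 a.py
```

```text
0.0 [0.2689 0.5911 0.198 ] toolx [-0.91   0.414 -0.   ] tooly [ 0.414  0.91  -0.002] w 0.997 F [ 0.7 -0.2  0.4] q [-1.13  0.32 -0.07  1.45  0.02  1.37 -0.06]
[[511.3, 0.0, 279.6], [0.0, 511.3, 215.5], [0.0, 0.0, 1.0]] -0.17336313845922002 [[-0.001, -0.98, 0.198, 0.207], [-1.0, -0.001, -0.011, 0.082], [0.011, -0.198, -0.98, 1.662], [0.0, 0.0, 0.0, 1.0]]
[[538.9, 0.0, 281.2], [0.0, 538.9, 201.8], [0.0, 0.0, 1.0]] -0.020362580828852138 [[0.636, 0.422, -0.646, 1.489], [0.772, -0.336, 0.54, -0.72], [0.011, -0.842, -0.539, 0.884], [0.0, 0.0, 0.0, 1.0]]
```

View pics/top0L.png

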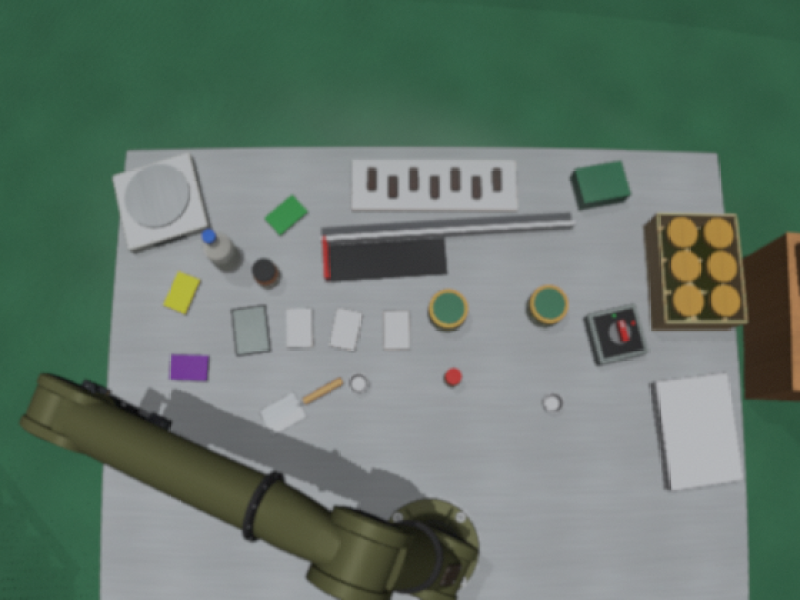

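View pics/scene0L.png

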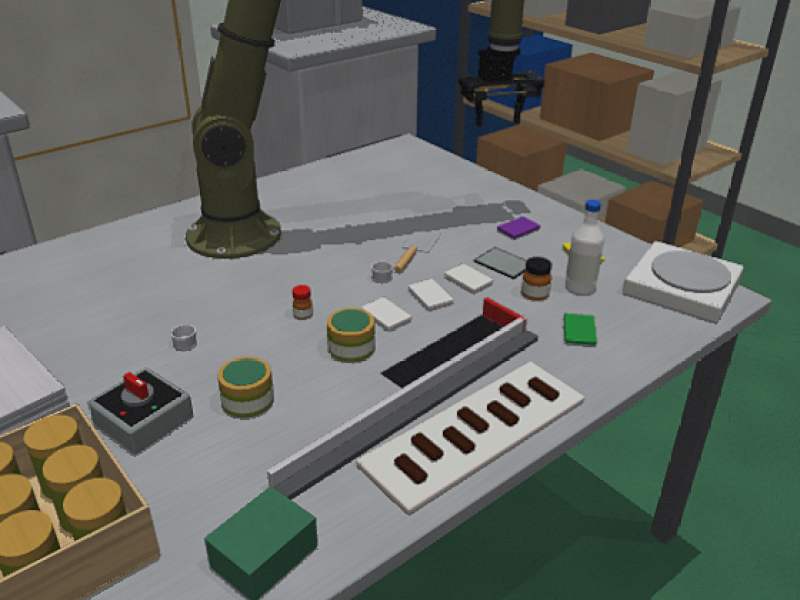

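The top view (800 px wide) shows two jars with green discs at (448,309) and (548,305). The warmer has its stop at (326,258), the pad is at (251,330) and the knob at (622,331).

These could be mistaken for what I want:
- **Plates:** white plates at (299,327), (346,329) and (397,329). The purple (189,367), yellow (182,292) and green (286,214) ones are decoys, and the spatula blade is at (283,412).
- **Jars:** the jars in the box at (695,265) have no green disc, so they are decoys.

I choose the three white plates and the two green-disc jars, and check them in an enlarged crop.

```bash
python3 - <<'E'
from h import *
i=cv2.imread('pics/top0.png')[145:275,155:470]
a=cv2.resize(i,None,fx=2.5,fy=2.5,interpolation=cv2.INTER_CUBIC)
cv2.imwrite('pics/c1.png',a)
i=cv2.imread('pics/scene0.png')[160:320,50:400]
cv2.imwrite('pics/c2.png',cv2.resize(i,None,fx=2.25,fy=2.25,interpolation=cv2.INTER_CUBIC))
E
```

```text
(no output)
```

View pics/c1.png

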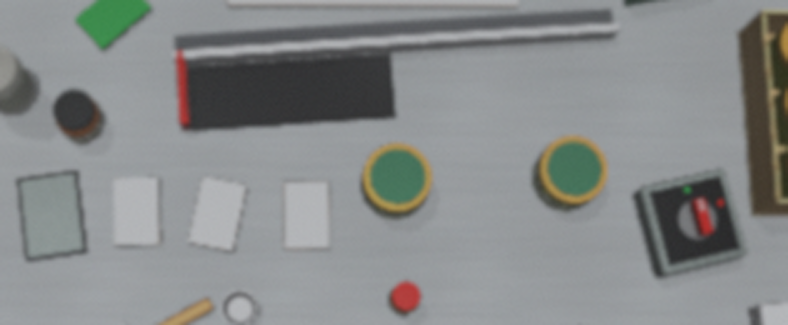

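View pics/c2.png

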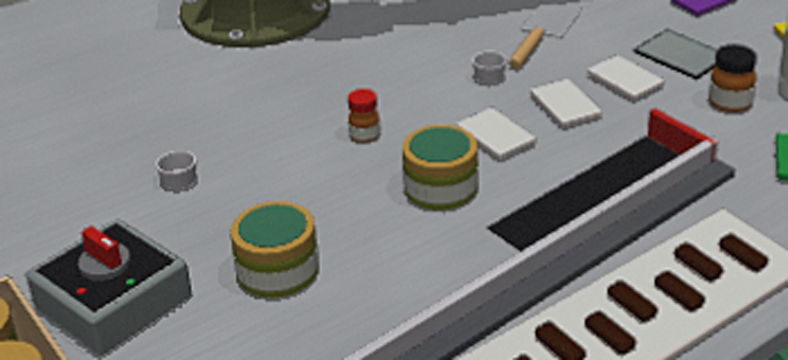

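The crops confirm three white plates, the pad, two jars with green discs, and the knob with its red bar nearly along world x. Now I'll triangulate.

```bash
python3 - <<'E'
from h import *
T=lambda x,y:('top0',155+x/2.5,145+y/2.5)
S=lambda x,y:('scene0',50+x/2.25,160+y/2.25)
def c(l): return np.mean(l,0)
pl={'A':([(113,177),(159,178),(159,246),(114,246)],[(588,73),(622,55),(663,77),(627,97)]),
'B':([(203,178),(246,185),(233,251),(191,243)],[(531,96),(567,79),(602,102),(566,124)]),
'C':([(284,181),(328,181),(329,248),(285,248)],[(458,124),(494,108),(535,136),(500,156)])}
for k,(t,s) in pl.items():
    print(k,tri(T(*c(t)),S(*c(s))),onz(*T(*c(t)),.014),[onz(*T(*q),.014)[:2].tolist() for q in t])
t=[(19,178),(77,171),(86,251),(28,259)]
print('pad',onz(*T(*c(t)),.005),[onz(*T(*q),.005)[:2].tolist() for q in t])
print('jar1',tri(T(398,178),S(440,145)),onz(*T(398,178),.065));print('jar2',tri(T(573,170),S(274,225)),onz(*T(573,170),.065))
print('stop tip in top',onz(*T(190,127),.04),onz(*S(650,112),.04), 'fence',onz(*T(190,54),.04),onz(*T(615,30),.04), onz(*T(615,22),.04))
print('strip',[onz(*T(*q),0)[:2].tolist() for q in[(190,129),(395,117),(390,54)]])
print('fence end scene',onz('scene0',.7*270,.7*470,.04),onz(*S(705,145),.04))
print('knob',tri(T(702,216),S(102,246)),onz(*T(698,200),.089),onz(*T(706,233),.089))
for n,q in dict(cup=(240,307),cup2=(155,0)).items(): print(n,onz(*T(*q),.028))
print('cup2',onz('top0',552*.7,403*.7,.028),'shaker',onz('top0',453*.7,377*.7,.06),'jam',onz(*T(76,108),.075))
E
```

```text
A [0.4948 0.2953 0.0121] [0.4934 0.2937 0.014 ] [[0.5398, 0.3257], [0.5385, 0.2647], [0.4481, 0.2628], [0.4479, 0.3218]]
B [0.4924 0.1886 0.0133] [0.4902 0.1859 0.014 ] [[0.5386, 0.2066], [0.5293, 0.1499], [0.4417, 0.1661], [0.4522, 0.221]]
C [0.4915 0.0724 0.0134] [0.49   0.0705 0.014 ] [[0.5347, 0.1], [0.5347, 0.0422], [0.4458, 0.0412], [0.4458, 0.0985]]
pad [0.4907 0.4062 0.005 ] [[0.5402, 0.4533], [0.5497, 0.3755], [0.4425, 0.36], [0.4315, 0.4367]]
jar1 [ 0.5302 -0.0441  0.0638] [ 0.5286 -0.046   0.065 ]
jar2 [ 0.5403 -0.2712  0.0642] [ 0.5393 -0.2727  0.065 ]
stop tip in top [0.6013 0.2228 0.04  ] [0.6107 0.2284 0.04  ] fence [0.7008 0.2247 0.04  ] [ 0.7371 -0.3448  0.04  ] [ 0.7484 -0.3455  0.04  ]
strip [[0.6083, 0.2262], [0.6251, -0.0485], [0.7133, -0.0431]]
fence end scene [ 0.7404 -0.345   0.04  ] [0.7047 0.2294 0.04  ]
knob [ 0.4771 -0.4343  0.0789] [ 0.4954 -0.4287  0.089 ] [ 0.4527 -0.4367  0.089 ]
cup [0.3673 0.1558 0.028 ]
cup2 [0.7806 0.2748 0.028 ]
cup2 [ 0.3198 -0.2795  0.028 ] shaker [ 0.3764 -0.0535  0.06  ] jam [0.6181 0.3675 0.075 ]
```

```bash
python3 -c "
from h import *
to(0.48,0.30,0.33,90)"
```

```text
0.1 [0.2689 0.5912 0.1981] toolx [-0.91   0.414 -0.   ] tooly [ 0.414  0.91  -0.002] w 0.997 F [ 1.  -0.2  0.2] q [-1.13  0.32 -0.07  1.45  0.02  1.37 -0.06]
shift tool [-0.3127 -0.1779 -0.1316]
wz -24.5 (world turn 24.5 )
```

```bash
python3 -m handwheel '[{"x":0,"y":0,"z":-0.04},{"x":0,"y":0,"z":-0.08},{"x":-0.313,"y":-0.178,"z":-0.132,"wz":-24.5},{"x":-0.313,"y":-0.178,"z":-0.132,"wz":-24.5},{"x":-0.313,"y":-0.178,"z":-0.132,"wz":-24.5},{"x":-0.313,"y":-0.178,"z":-0.132,"wz":-24.5},{"x":-0.313,"y":-0.178,"z":-0.132,"wz":-24.5},{"x":-0.313,"y":-0.178,"z":-0.132,"wz":-24.5},{"x":-0.313,"y":-0.178,"z":-0.132,"wz":-24.5},{"x":-0.313,"y":-0.178,"z":-0.132,"wz":-24.5}]' 0.078 10 && python3 -c "
from h import *
to(0.48,0.30,0.33,90)"
```

```text
invalid input at $[0]: expected keys x, y, z, wx, wy, wz
```

```bash
python3 -m handwheel '[{"x":0,"y":0,"z":-0.04,"wx":0,"wy":0,"wz":0},{"x":0,"y":0,"z":-0.08,"wx":0,"wy":0,"wz":0},{"x":-0.313,"y":-0.178,"z":-0.132,"wx":0,"wy":0,"wz":-24.5},{"x":-0.313,"y":-0.178,"z":-0.132,"wx":0,"wy":0,"wz":-24.5},{"x":-0.313,"y":-0.178,"z":-0.132,"wx":0,"wy":0,"wz":-24.5},{"x":-0.313,"y":-0.178,"z":-0.132,"wx":0,"wy":0,"wz":-24.5},{"x":-0.313,"y":-0.178,"z":-0.132,"wx":0,"wy":0,"wz":-24.5},{"x":-0.313,"y":-0.178,"z":-0.132,"wx":0,"wy":0,"wz":-24.5},{"x":-0.313,"y":-0.178,"z":-0.132,"wx":0,"wy":0,"wz":-24.5},{"x":-0.313,"y":-0.178,"z":-0.132,"wx":0,"wy":0,"wz":-24.5}]' 0.078 10 && python3 -c "
from h import *
to(0.48,0.30,0.33,90)"
```

```text
time: 0.93
position: [0.462, 0.3243, 0.3264]
tool_rot: [0.001, -3.141, 0.0]
ft_force: [1.7, 0.1, 0.6]
grip_width: 0.897
grip_force: 0.0
0.93 [0.462  0.3243 0.3264] toolx [-1.    -0.001  0.   ] tooly [-0.001  1.    -0.   ] w 0.897 F [1.7 0.1 0.6] q [-0.74  0.11  0.09  1.46 -0.01  1.58  0.92]
shift tool [-0.0179 -0.0243 -0.0036]
wz 0.1 (world turn -0.1 )
```

```bash
python3 -m handwheel '[{"x":-0.018,"y":-0.024,"z":-0.004,"wx":0,"wy":0,"wz":0},{"x":-0.018,"y":-0.024,"z":-0.004,"wx":0,"wy":0,"wz":0},{"x":-0.018,"y":-0.024,"z":-0.004,"wx":0,"wy":0,"wz":0}]' >/dev/null; python3 -c "
from h import *
pose();snap('wrist','w1')
for p in [(.4934,.2937,.014),(.4902,.1859,.014),(.49,.0705,.014),(.4907,.4062,.005)]:print(proj('w1',p))
print(np.load('pics/w1.npz')['C'].round(3))"
```

```text
1.18 [0.4807 0.3001 0.3304] toolx [-1.     0.004 -0.   ] tooly [ 0.004  1.    -0.   ] w 0.894 F [-0.6  1.7  0.4] q [-0.71  0.11  0.12  1.44 -0.01  1.59  0.97]
[272.5 176.2]
[199.1 174.6]
[122.  175.3]
[347.9 172.9]
[[ 0.005  0.952  0.307  0.395]
 [ 1.    -0.005 -0.001  0.3  ]
 [ 0.001  0.307 -0.952  0.517]
 [ 0.     0.     0.     1.   ]]
```

View pics/w1.png

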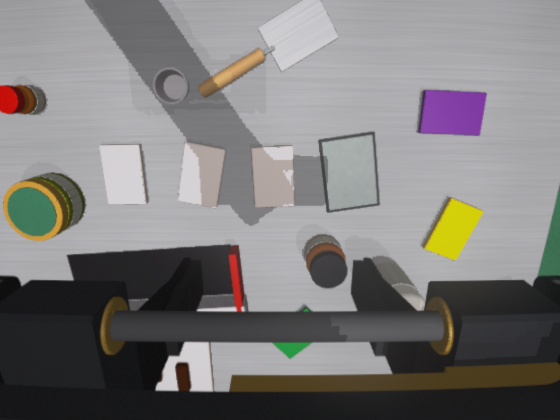

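The wrist view shows pad corners (319,139), (374,133), (380,205), (327,212) and plate centres at (273,177), (201,175) and (123,175). The stop's inner edge runs from (230,253) to (237,300).

```bash
python3 - <<'E'
from h import *
T=lambda x,y:('top0',155+x/2.5,145+y/2.5)
D={'pad':([(319,139),(374,133),(380,205),(327,212)],.005,(52.5,214.7)),'A':([(252,148),(293,146),(294,206),(253,207)],.014,(136,211.5)),
'B':([(183,142),(224,149),(219,208),(179,203)],.014,(218,214)),'C':([(101,145),(141,144),(145,204),(106,205)],.014,(306.5,214.5))}
for k,(l,z,t) in D.items():
    P=np.array([onz('w1',*q,z)[:2] for q in l]);e=(P[3]-P[0]+P[2]-P[1])/2
    print(k,'c',P.mean(0).round(4),'L',np.linalg.norm(e).round(3),'ang',np.degrees(np.arctan2(e[1],e[0])).round(1),'tri',tri(('w1',*np.mean(l,0)),T(*t)))
print('stop',onz('w1',230,253,.04))
to(.4905,.0725,.08,90.8)
E
```

```text
pad c [0.4913 0.4096] L 0.111 ang 8.7 tri [0.4765 0.392  0.0817]
A c [0.4953 0.2944] L 0.089 ang 0.5 tri [0.4944 0.2944 0.0117]
B c [0.4928 0.1888] L 0.09 ang -8.2 tri [0.4928 0.1869 0.0045]
C c [0.49   0.0723] L 0.09 ang -3.4 tri [0.4903 0.0704 0.0091]
stop [0.604  0.2295 0.04  ]
1.23 [0.4793 0.3022 0.33  ] toolx [-1.     0.     0.001] tooly [0. 1. 0.] w 0.897 F [-0.4  0.9  0.8] q [-0.71  0.11  0.12  1.45 -0.01  1.59  0.97]
shift tool [-0.0115 -0.2298  0.2499]
wz -0.8 (world turn 0.8 )
```

```bash
python3 -m handwheel '[{"x":-0.016,"y":-0.008,"z":0.04,"wx":0,"wy":0,"wz":-1},{"x":-0.016,"y":-0.008,"z":0.08,"wx":0,"wy":0,"wz":-1},{"x":-0.016,"y":-0.008,"z":0.12,"wx":0,"wy":0,"wz":-1},{"x":-0.016,"y":-0.008,"z":0.16,"wx":0,"wy":0,"wz":-1},{"x":-0.016,"y":-0.008,"z":0.2,"wx":0,"wy":0,"wz":-1},{"x":-0.016,"y":-0.008,"z":0.24,"wx":0,"wy":0,"wz":-1},{"x":-0.016,"y":-0.008,"z":0.27,"wx":0,"wy":0,"wz":-1},{"x":-0.016,"y":-0.008,"z":0.27,"wx":0,"wy":0,"wz":-1}]' && python3 -c "
from h import *
to(.495,.2944,.004,91);snap('wrist','w2')"
```

```text
time: 1.9
position: [0.4887, 0.2933, 0.0528]
tool_rot: [0.034, -3.129, 0.011]
ft_force: [-0.4, -0.3, -1.6]
grip_width: 0.898
grip_force: 0.0
1.9 [0.4887 0.2933 0.0528] toolx [-1.    -0.022  0.012] tooly [-0.022  1.    -0.007] w 0.898 F [-0.4 -0.3 -1.6] q [-0.69  0.28  0.12  1.81 -0.04  1.07  1.04]
shift tool [-0.0069  0.0013  0.0488]
wz 0.3 (world turn -0.3 )
```

View pics/w2.png

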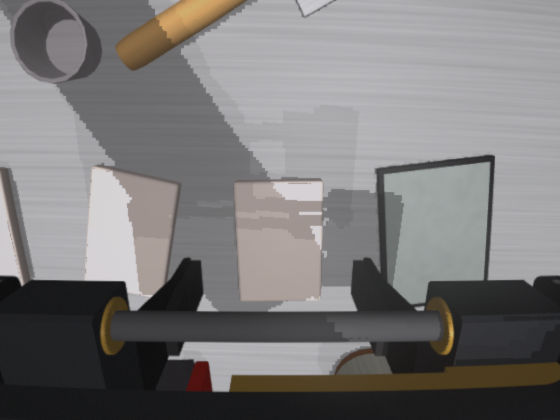

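The close view shows plate A with corners (235,182), (322,179), (322,300), (240,301) and the pad's robot-side edge from (377,169) to (494,157).

```bash
python3 - <<'E'
from h import *
f=lambda l,z:[onz('w2',*q,z)[:2].tolist() for q in l]
A=f([(235,182),(322,179),(322,300),(240,301)],.014);print('A',A,np.mean(A,0))
print('h',[tri(('w1',*a),('w2',*b))[2] for a,b in zip([(252,148),(293,146),(294,206),(253,207)],[(235,182),(322,179),(322,300),(240,301)])])
print('pad edge',f([(377,169),(494,157)],.005),[tri(('w1',*a),('w2',*b)).tolist() for a,b in zip([(319,139),(374,133)],[(377,169),(494,157)])])
print('B',f([(92,165),(180,183),(164,297)],.014))
E
```

```text
A [[0.4511, 0.2641], [0.4478, 0.3216], [0.538, 0.327], [0.5403, 0.2665]] [0.4943 0.2948]
h [np.float64(0.0071), np.float64(-0.0093), np.float64(0.0126), np.float64(0.0133)]
pad edge [[0.4416, 0.36], [0.4309, 0.4408]] [[0.442, 0.3619, -0.0011], [0.4317, 0.4414, 0.0039]]
B [[0.4413, 0.1686], [0.4525, 0.2274], [0.5388, 0.2099]]
```

```bash
python3 -m handwheel '[{"x":0.001,"y":0,"z":0.03,"wx":0,"wy":0,"wz":-1},{"x":0.001,"y":0,"z":0.056,"wx":0,"wy":0,"wz":-1},{"x":0.001,"y":0,"z":0.056,"wx":0,"wy":0,"wz":-1},{"x":0.001,"y":0,"z":0.056,"wx":0,"wy":0,"wz":-1}]' && python3 -c "
from h import *
to(.4945,.2946,.004,92)"; python3 -m handwheel '[{"x":0,"y":0,"z":0,"wx":0,"wy":0,"wz":0},{"x":0,"y":0,"z":0,"wx":0,"wy":0,"wz":0},{"x":0,"y":0,"z":0,"wx":0,"wy":0,"wz":0},{"x":0,"y":0,"z":0,"wx":0,"wy":0,"wz":0},{"x":0,"y":0,"z":0,"wx":0,"wy":0,"wz":0},{"x":0,"y":0,"z":0,"wx":0,"wy":0,"wz":0}]' 0.04 25
```

```text
time: 2.28
position: [0.4943, 0.2955, 0.0057]
tool_rot: [-0.058, 3.141, 0.001]
ft_force: [-0.3, 0.3, 0.3]
grip_width: 0.899
grip_force: 0.0
2.28 [0.4943 0.2955 0.0057] toolx [-0.999 -0.037 -0.   ] tooly [-0.037  0.999  0.   ] w 0.899 F [-0.3  0.3  0.3] q [-0.68  0.34  0.11  1.85 -0.04  0.96  1.06]
shift tool [-0.0002 -0.0009  0.0017]
wz 0.1 (world turn -0.1 )
time: 2.78
position: [0.4946, 0.2945, 0.0049]
tool_rot: [-0.056, 3.14, 0.001]
ft_force: [-0.2, -0.0, -0.0]
grip_width: 0.533
grip_force: 0.0
```

```bash
python3 -c "
from h import *
s,_=pose();print(s['grip_force']);snap('wrist','w3')"; python3 -m handwheel '[{"x":0,"y":0,"z":0,"wx":0,"wy":0,"wz":0}]'
```

```text
2.78 [0.4946 0.2945 0.0049] toolx [-0.999 -0.036 -0.001] tooly [-0.036  0.999  0.   ] w 0.533 F [-0.2 -0.  -0. ] q [-0.68  0.34  0.11  1.85 -0.04  0.96  1.06]
0.0
time: 2.92
position: [0.4944, 0.2943, 0.0045]
tool_rot: [-0.056, 3.141, 0.0]
ft_force: [0.7, -0.6, 1.0]
grip_width: 0.482
grip_force: 0.0
```

View pics/w3.png

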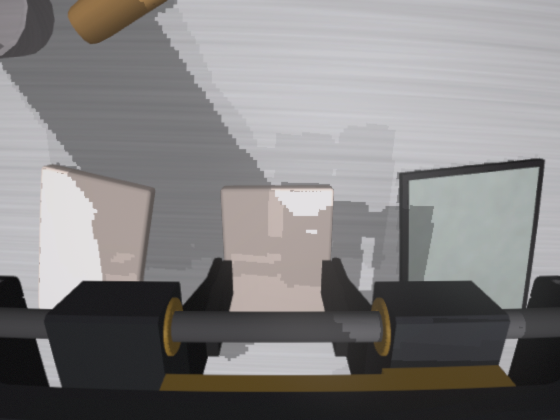

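Not gripped: the fingers closed over the plate's top, because the tips of the open fingers sit higher than the TCP. I'll reopen and feel for the table.

```bash
Z='' ; python3 -m handwheel '[{"x":0,"y":0,"z":0,"wx":0,"wy":0,"wz":0},{"x":0,"y":0,"z":0,"wx":0,"wy":0,"wz":0},{"x":0,"y":0,"z":0,"wx":0,"wy":0,"wz":0},{"x":0,"y":0,"z":0,"wx":0,"wy":0,"wz":0},{"x":0,"y":0,"z":0,"wx":0,"wy":0,"wz":0},{"x":0,"y":0,"z":0,"wx":0,"wy":0,"wz":0}]' 0.074 25; python3 -m handwheel '[{"x":0,"y":0,"z":0.002,"wx":0,"wy":0,"wz":0},{"x":0,"y":0,"z":0.004,"wx":0,"wy":0,"wz":0},{"x":0,"y":0,"z":0.004,"wx":0,"wy":0,"wz":0}]'; python3 -m handwheel '[{"x":0,"y":0,"z":0.002,"wx":0,"wy":0,"wz":0},{"x":0,"y":0,"z":0.004,"wx":0,"wy":0,"wz":0},{"x":0,"y":0,"z":0.004,"wx":0,"wy":0,"wz":0}]'
```

```text
time: 3.42
position: [0.4944, 0.2944, 0.0044]
tool_rot: [-0.056, 3.141, 0.0]
ft_force: [-0.3, 0.1, -0.2]
grip_width: 0.815
grip_force: 0.0
time: 3.67
position: [0.494, 0.2941, -0.0002]
tool_rot: [0.056, -3.14, 0.001]
ft_force: [0.7, -0.5, -0.5]
grip_width: 0.848
grip_force: 0.0
time: 3.92
position: [0.4941, 0.2941, -0.0041]
tool_rot: [0.056, -3.14, 0.001]
ft_force: [0.3, 0.2, -0.7]
grip_width: 0.846
grip_force: 0.0
```

```bash
python3 -m handwheel '[{"x":0,"y":0,"z":0.001,"wx":0,"wy":0,"wz":0},{"x":0,"y":0,"z":0.003,"wx":0,"wy":0,"wz":0},{"x":0,"y":0,"z":0.003,"wx":0,"wy":0,"wz":0}]'; python3 -m handwheel '[{"x":0,"y":0,"z":0,"wx":0,"wy":0,"wz":0},{"x":0,"y":0,"z":0,"wx":0,"wy":0,"wz":0},{"x":0,"y":0,"z":0,"wx":0,"wy":0,"wz":0},{"x":0,"y":0,"z":0,"wx":0,"wy":0,"wz":0},{"x":0,"y":0,"z":0,"wx":0,"wy":0,"wz":0}]' 0.045 25
```

```text
time: 4.17
position: [0.4942, 0.2942, -0.007]
tool_rot: [0.056, -3.141, 0.0]
ft_force: [-0.4, -0.0, -0.2]
grip_width: 0.853
grip_force: 0.0
time: 4.58
position: [0.4945, 0.2944, -0.0065]
tool_rot: [-0.056, 3.141, 0.0]
ft_force: [-0.3, -1.1, 1.0]
grip_width: 0.57
grip_force: 0.0
```

```bash
python3 -m handwheel '[{"x":0,"y":0,"z":0,"wx":0,"wy":0,"wz":0},{"x":0,"y":0,"z":0,"wx":0,"wy":0,"wz":0},{"x":0,"y":0,"z":0,"wx":0,"wy":0,"wz":0}]'; python3 -c "
from h import *
snap('wrist','w4');pose();print(np.load('pics/w4.npz')['C'].round(3), np.array(ctrl.get_image('wrist')['hand_eye']).round(3))
print(proj('w4',(.4945,.2944,.0)),proj('w4',(.4945,.2944+.03,.0)))
i=cv2.imread('pics/w4.png');cv2.imwrite('pics/w4c.png',cv2.resize(i[130:400,150:430],None,fx=2.2,fy=2.2,interpolation=3))"
```

```text
time: 4.83
position: [0.4945, 0.2944, -0.0065]
tool_rot: [-0.056, 3.141, 0.0]
ft_force: [0.1, 0.0, -0.0]
grip_width: 0.519
grip_force: 0.0
4.88 [ 0.4945  0.2943 -0.0066] toolx [-0.999 -0.036 -0.   ] tooly [-0.036  0.999  0.   ] w 0.518 F [-0.8 -0.4 -1. ] q [-0.68  0.35  0.11  1.86 -0.05  0.94  1.06]
[[-0.035  0.951  0.307  0.409]
 [ 0.999  0.033  0.012  0.291]
 [ 0.001  0.307 -0.952  0.18 ]
 [ 0.     0.     0.     1.   ]] [[-0.001 -0.952 -0.307  0.086]
 [ 1.    -0.001  0.001 -0.001]
 [-0.001 -0.307  0.952 -0.186]
 [ 0.     0.     0.     1.   ]]
[277.7 264.2] [330.2 265.8]
```

View pics/w4c.png

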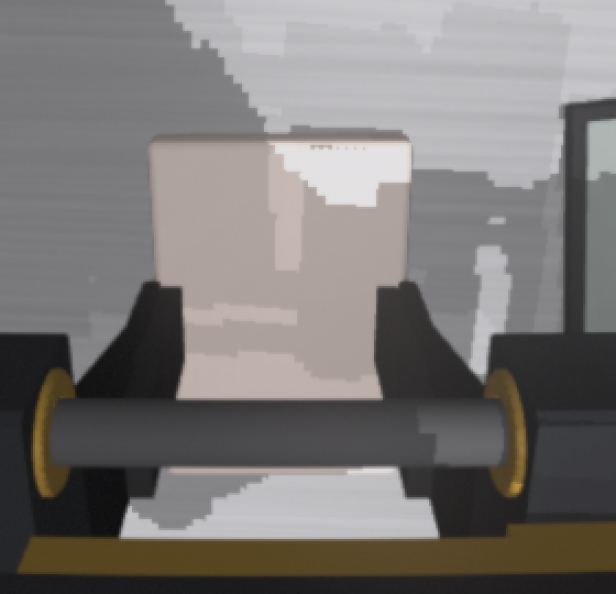

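```bash
python3 - <<'E'
from h import *
for u,v,y in [(150+182/2.2,130+287/2.2,.2718),(150+376/2.2,130+287/2.2,.3168),(150+155/2.2,130+497/2.2,.2718),(150+147/2.2,130+283/2.2,.265)]:
    o,r=ray('w4',u,v);print((o+r*(y-o[1])/r[1]).round(4))
E
```

```text
[0.4816 0.2718 0.0244]
[0.4854 0.3168 0.013 ]
[0.5032 0.2718 0.0672]
[0.4782 0.265  0.0302]
```

The fingertips sit about 20 mm above the nominal TCP at this opening, so I'll reopen and go lower, watching the force.

```bash
python3 -m handwheel '[{"x":0,"y":0,"z":0,"wx":0,"wy":0,"wz":0},{"x":0,"y":0,"z":0,"wx":0,"wy":0,"wz":0},{"x":0,"y":0,"z":0,"wx":0,"wy":0,"wz":0},{"x":0,"y":0,"z":0,"wx":0,"wy":0,"wz":0},{"x":0,"y":0,"z":0,"wx":0,"wy":0,"wz":0},{"x":0,"y":0,"z":0,"wx":0,"wy":0,"wz":0}]' 0.072 25; python3 -m handwheel '[{"x":0,"y":0,"z":0.003,"wx":0,"wy":0,"wz":0},{"x":0,"y":0,"z":0.003,"wx":0,"wy":0,"wz":0}]'|grep -E "pos|ft|width"; python3 -m handwheel '[{"x":0,"y":0,"z":0.003,"wx":0,"wy":0,"wz":0},{"x":0,"y":0,"z":0.003,"wx":0,"wy":0,"wz":0}]'|grep -E "pos|ft|width"
```

```text
time: 5.43
position: [0.4944, 0.2943, -0.0066]
tool_rot: [-0.056, 3.141, 0.0]
ft_force: [-0.9, 0.4, 1.1]
grip_width: 0.809
grip_force: 0.0
position: [0.4941, 0.2942, -0.0101]
ft_force: [-0.2, -0.0, 1.0]
grip_width: 0.823
position: [0.494, 0.2941, -0.0132]
ft_force: [0.0, -0.2, -0.3]
grip_width: 0.828
```

```bash
for i in 1; do python3 -m handwheel '[{"x":0,"y":0,"z":0.003,"wx":0,"wy":0,"wz":0},{"x":0,"y":0,"z":0.003,"wx":0,"wy":0,"wz":0}]'|grep -E "pos|ft"; done;  python3 -m handwheel '[{"x":0,"y":0,"z":0.003,"wx":0,"wy":0,"wz":0},{"x":0,"y":0,"z":0.003,"wx":0,"wy":0,"wz":0}]'|grep -E "pos|ft"
```

```text
position: [0.494, 0.2942, -0.0162]
ft_force: [-0.8, -0.3, -0.7]
position: [0.4941, 0.2941, -0.0192]
ft_force: [-0.0, -0.3, 0.8]
```

```bash
python3 -m handwheel '[{"x":0,"y":0,"z":0,"wx":0,"wy":0,"wz":0},{"x":0,"y":0,"z":0,"wx":0,"wy":0,"wz":0},{"x":0,"y":0,"z":0,"wx":0,"wy":0,"wz":0},{"x":0,"y":0,"z":0,"wx":0,"wy":0,"wz":0},{"x":0,"y":0,"z":0,"wx":0,"wy":0,"wz":0}]' 0.045 25
```

```text
time: 6.52
position: [0.4945, 0.2944, -0.0185]
tool_rot: [-0.056, 3.141, 0.0]
ft_force: [0.2, 0.1, 0.1]
grip_width: 0.687
grip_force: 25.0
```

Gripped at 60 mm, with the TCP at -0.0185. Lift and carry to the pad.

```bash
python3 -m handwheel '[{"x":0,"y":0,"z":-0.02,"wx":0,"wy":0,"wz":0},{"x":0,"y":0,"z":-0.05,"wx":0,"wy":0,"wz":0},{"x":0,"y":0,"z":-0.05,"wx":0,"wy":0,"wz":0},{"x":0,"y":0,"z":-0.05,"wx":0,"wy":0,"wz":0}]'; python3 -c "
from h import *
to(.4915,.409,.0315,98.7)"
```

```text
time: 6.85
position: [0.4957, 0.2952, 0.0331]
tool_rot: [-0.056, 3.138, 0.003]
ft_force: [-0.0, 0.5, -1.6]
grip_width: 0.686
grip_force: 25.0
6.85 [0.4957 0.2952 0.0331] toolx [-0.999 -0.036 -0.003] tooly [-0.036  0.999  0.002] w 0.686 F [-0.   0.5 -1.6] q [-0.68  0.3   0.11  1.83 -0.04  1.01  1.06]
shift tool [0.0002 0.1139 0.0019]
wz -6.7 (world turn 6.7 )
```

```bash
python3 -m handwheel '[{"x":-0.001,"y":0.04,"z":0,"wx":0,"wy":0,"wz":-3},{"x":-0.001,"y":0.08,"z":0,"wx":0,"wy":0,"wz":-6.7},{"x":-0.001,"y":0.1145,"z":0,"wx":0,"wy":0,"wz":-6.7},{"x":-0.001,"y":0.1145,"z":0,"wx":0,"wy":0,"wz":-6.7},{"x":-0.001,"y":0.1145,"z":0.02,"wx":0,"wy":0,"wz":-6.7},{"x":-0.001,"y":0.1145,"z":0.036,"wx":0,"wy":0,"wz":-6.7},{"x":-0.001,"y":0.1145,"z":0.042,"wx":0,"wy":0,"wz":-6.7},{"x":-0.001,"y":0.1145,"z":0.044,"wx":0,"wy":0,"wz":-6.7},{"x":-0.001,"y":0.1145,"z":0.044,"wx":0,"wy":0,"wz":-6.7}]';python3 -c "
from h import *
to(.4915,.409,-.0125,98.7)"
```

```text
time: 7.6
position: [0.4903, 0.4078, -0.0136]
tool_rot: [0.239, -3.13, 0.003]
ft_force: [-0.1, 0.3, -1.0]
grip_width: 0.686
grip_force: 25.0
7.6 [ 0.4903  0.4078 -0.0136] toolx [-0.988 -0.152  0.002] tooly [-0.152  0.988 -0.001] w 0.686 F [-0.1  0.3 -1. ] q [-0.78  0.47  0.05  1.69 -0.03  0.98  1.01]
shift tool [-0.0014  0.001  -0.0011]
wz 0.0 (world turn -0.0 )
```

```bash
python3 -m handwheel '[{"x":0,"y":0,"z":0,"wx":0,"wy":0,"wz":0},{"x":0,"y":0,"z":0,"wx":0,"wy":0,"wz":0},{"x":0,"y":0,"z":0,"wx":0,"wy":0,"wz":0},{"x":0,"y":0,"z":0,"wx":0,"wy":0,"wz":0},{"x":0,"y":0,"z":-0.03,"wx":0,"wy":0,"wz":0},{"x":0,"y":0,"z":-0.07,"wx":0,"wy":0,"wz":0},{"x":0,"y":0,"z":-0.11,"wx":0,"wy":0,"wz":0},{"x":0,"y":0,"z":-0.11,"wx":0,"wy":0,"wz":0},{"x":0,"y":0,"z":-0.11,"wx":0,"wy":0,"wz":0},{"x":0,"y":0,"z":-0.11,"wx":0,"wy":0,"wz":0}]' 0.074;python3 -c "
from h import *
to(.4915,.1885,.04,80);snap('wrist','w5')
i=cv2.imread('pics/w5.png');cv2.imwrite('pics/w5c.png',i)"
```

```text
time: 8.43
position: [0.4912, 0.4086, 0.0973]
tool_rot: [-0.239, 3.132, 0.0]
ft_force: [0.2, -0.9, -0.4]
grip_width: 0.849
grip_force: 0.0
8.43 [0.4912 0.4086 0.0973] toolx [-0.988 -0.152 -0.   ] tooly [-0.152  0.988  0.   ] w 0.849 F [ 0.2 -0.9 -0.4] q [-0.78  0.36  0.06  1.61 -0.02  1.17  1.  ]
shift tool [ 0.0331 -0.2176  0.0573]
wz 18.7 (world turn -18.7 )
```

View pics/w5.png

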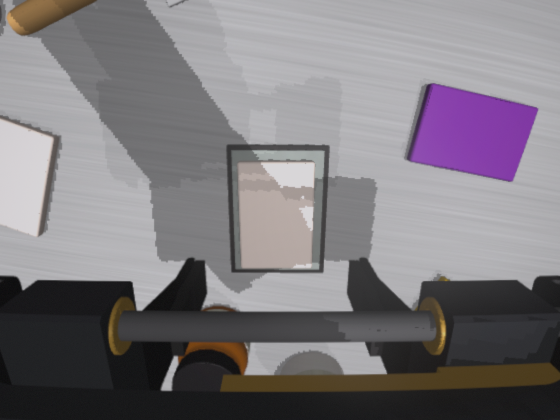

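Plate A lies on the pad, aligned with it: pad outline (228,146)–(328,272), plate (238,162)–(315,269).

```bash
python3 - <<'E'
from h import *
P=np.mean([onz('w5',*q,.005) for q in [(228,146),(329,146),(324,272),(233,272)]],0)
Q=np.mean([onz('w5',*q,.019) for q in [(238,162),(315,162),(313,269),(241,269)]],0)
print(P,Q,Q-P)
E
```

```text
[0.490625 0.409825 0.005   ] [0.4912  0.40845 0.019  ] [ 0.000575 -0.001375  0.014   ]
```

```bash
python3 -m handwheel '[{"x":0.006,"y":-0.04,"z":0.01,"wx":0,"wy":0,"wz":6},{"x":0.012,"y":-0.08,"z":0.02,"wx":0,"wy":0,"wz":12},{"x":0.018,"y":-0.12,"z":0.03,"wx":0,"wy":0,"wz":18},{"x":0.024,"y":-0.16,"z":0.04,"wx":0,"wy":0,"wz":18.7},{"x":0.030,"y":-0.2,"z":0.05,"wx":0,"wy":0,"wz":18.7},{"x":0.033,"y":-0.2175,"z":0.057,"wx":0,"wy":0,"wz":18.7},{"x":0.033,"y":-0.2175,"z":0.057,"wx":0,"wy":0,"wz":18.7},{"x":0.033,"y":-0.2175,"z":0.057,"wx":0,"wy":0,"wz":18.7},{"x":0.033,"y":-0.2175,"z":0.057,"wx":0,"wy":0,"wz":18.7}]';python3 -c "
from h import *
to(.4915,.1885,-.0185,80);snap('wrist','w6')"
```

```text
time: 9.23
position: [0.4911, 0.1898, 0.0396]
tool_rot: [-0.271, -3.129, 0.0]
ft_force: [0.3, -0.3, 0.1]
grip_width: 0.85
grip_force: 0.0
9.23 [0.4911 0.1898 0.0396] toolx [-0.985  0.172  0.001] tooly [ 0.172  0.985 -0.   ] w 0.85 F [ 0.3 -0.3  0.1] q [-0.6   0.2   0.2   1.94 -0.05  1.    1.02]
shift tool [-0.0007 -0.0012  0.0581]
wz 0.1 (world turn -0.1 )
```

View pics/w6.png

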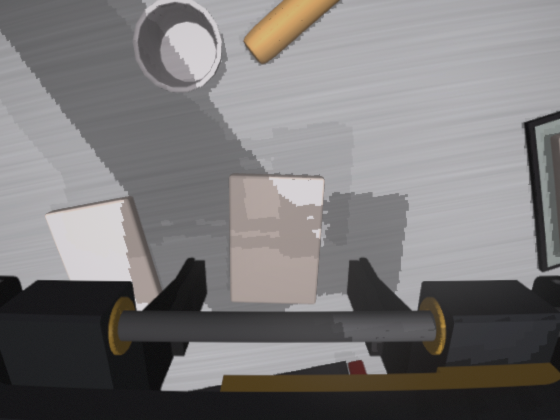

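Plate B is between the fingers, with corners (230,175), (324,178), (316,303), (231,302).

```bash
python3 - <<'E'
from h import *
Q=[onz('w6',*q,.014) for q in [(230,175),(324,178),(316,303),(231,302)]];c=np.mean(Q,0);print(Q,c)
print('C',[onz('w6',*q,.014) for q in [(50,212),(131,198),(157,300)]])
to(c[0],c[1],-.0185,80)
E
```

```text
[array([0.4416, 0.1685, 0.014 ]), array([0.4536, 0.2255, 0.014 ]), array([0.5404, 0.2084, 0.014 ]), array([0.5294, 0.15  , 0.014 ])] [0.49125 0.1881  0.014  ]
C [array([0.4444, 0.0465, 0.014 ]), array([0.4449, 0.1031, 0.014 ]), array([0.5192, 0.0989, 0.014 ])]
9.28 [0.4914 0.1905 0.04  ] toolx [-0.985  0.171  0.001] tooly [0.171 0.985 0.   ] w 0.849 F [ 0.2  0.1 -0.1] q [-0.6   0.2   0.2   1.94 -0.05  1.    1.02]
shift tool [-0.0003 -0.0024  0.0585]
wz 0.2 (world turn -0.2 )
```

```bash
python3 -m handwheel '[{"x":0,"y":-0.002,"z":0.03,"wx":0,"wy":0,"wz":1},{"x":0,"y":-0.002,"z":0.05,"wx":0,"wy":0,"wz":1},{"x":0,"y":-0.002,"z":0.0585,"wx":0,"wy":0,"wz":1},{"x":0,"y":-0.002,"z":0.0585,"wx":0,"wy":0,"wz":1}]'; python3 -m handwheel '[{"x":0,"y":0,"z":0,"wx":0,"wy":0,"wz":0},{"x":0,"y":0,"z":0,"wx":0,"wy":0,"wz":0},{"x":0,"y":0,"z":0,"wx":0,"wy":0,"wz":0},{"x":0,"y":0,"z":0,"wx":0,"wy":0,"wz":0},{"x":0,"y":0,"z":0,"wx":0,"wy":0,"wz":0},{"x":0,"y":0,"z":-0.03,"wx":0,"wy":0,"wz":0},{"x":0,"y":0,"z":-0.06,"wx":0,"wy":0,"wz":0},{"x":0,"y":0,"z":-0.06,"wx":0,"wy":0,"wz":0},{"x":0,"y":0,"z":-0.06,"wx":0,"wy":0,"wz":0}]' 0.045 25; python3 -c "
from h import *
to(.4915,.4085,.041,98.7)"
```

```text
time: 9.62
position: [0.4894, 0.1875, -0.0202]
tool_rot: [-0.296, -3.124, 0.003]
ft_force: [-0.4, -0.1, 0.7]
grip_width: 0.851
grip_force: 0.0
time: 10.37
position: [0.493, 0.1874, 0.0439]
tool_rot: [0.3, 3.124, 0.004]
ft_force: [-0.5, -1.1, -1.9]
grip_width: 0.685
grip_force: 25.0
10.37 [0.493  0.1874 0.0439] toolx [-0.982  0.19  -0.003] tooly [0.19  0.982 0.003] w 0.685 F [-0.5 -1.1 -1.9] q [-0.6   0.19  0.21  1.94 -0.05  1.01  1.01]
shift tool [0.0435 0.2167 0.0033]
wz -19.7 (world turn 19.7 )
```

```bash
python3 -m handwheel '[{"x":0.008,"y":0.04,"z":0,"wx":0,"wy":0,"wz":-6},{"x":0.016,"y":0.08,"z":0,"wx":0,"wy":0,"wz":-12},{"x":0.024,"y":0.12,"z":0,"wx":0,"wy":0,"wz":-18},{"x":0.032,"y":0.16,"z":0,"wx":0,"wy":0,"wz":-19.7},{"x":0.04,"y":0.2,"z":0,"wx":0,"wy":0,"wz":-19.7},{"x":0.042,"y":0.2165,"z":0,"wx":0,"wy":0,"wz":-19.7},{"x":0.042,"y":0.2165,"z":0,"wx":0,"wy":0,"wz":-19.7},{"x":0.042,"y":0.2165,"z":0,"wx":0,"wy":0,"wz":-19.7},{"x":0.042,"y":0.2165,"z":0,"wx":0,"wy":0,"wz":-19.7},{"x":0.042,"y":0.2165,"z":0,"wx":0,"wy":0,"wz":-19.7}]' ; python3 -c "
from h import *
to(.4915,.4085,.0015,98.7)"
```

```text
time: 11.2
position: [0.4917, 0.4047, 0.0411]
tool_rot: [0.235, -3.132, 0.003]
ft_force: [0.6, -0.2, -1.2]
grip_width: 0.685
grip_force: 25.0
11.2 [0.4917 0.4047 0.0411] toolx [-0.989 -0.149  0.001] tooly [-0.149  0.989 -0.002] w 0.685 F [ 0.6 -0.2 -1.2] q [-0.78  0.41  0.07  1.66 -0.03  1.07  1.01]
shift tool [-0.0004  0.0038  0.0396]
wz -0.1 (world turn 0.1 )
```

```bash
python3 -m handwheel '[{"x":0,"y":0.0035,"z":0.02,"wx":0,"wy":0,"wz":0},{"x":0,"y":0.0035,"z":0.032,"wx":0,"wy":0,"wz":0},{"x":0,"y":0.0035,"z":0.037,"wx":0,"wy":0,"wz":0},{"x":0,"y":0.0035,"z":0.0395,"wx":0,"wy":0,"wz":0},{"x":0,"y":0.0035,"z":0.0395,"wx":0,"wy":0,"wz":0}]' ; python3 -m handwheel '[{"x":0,"y":0,"z":0,"wx":0,"wy":0,"wz":0},{"x":0,"y":0,"z":0,"wx":0,"wy":0,"wz":0},{"x":0,"y":0,"z":0,"wx":0,"wy":0,"wz":0},{"x":0,"y":0,"z":0,"wx":0,"wy":0,"wz":0},{"x":0,"y":0,"z":-0.03,"wx":0,"wy":0,"wz":0},{"x":0,"y":0,"z":-0.07,"wx":0,"wy":0,"wz":0},{"x":0,"y":0,"z":-0.095,"wx":0,"wy":0,"wz":0},{"x":0,"y":0,"z":-0.095,"wx":0,"wy":0,"wz":0},{"x":0,"y":0,"z":-0.095,"wx":0,"wy":0,"wz":0},{"x":0,"y":0,"z":-0.095,"wx":0,"wy":0,"wz":0}]' 0.074;python3 -c "
from h import *
to(.491,.073,.04,91);snap('wrist','w7')
i=cv2.imread('pics/w7.png')[120:290,190:370];cv2.imwrite('pics/w7c.png',cv2.resize(i,None,fx=3,fy=3,interpolation=2))"
```

```text
time: 11.62
position: [0.4907, 0.4093, 0.0024]
tool_rot: [0.238, -3.131, 0.002]
ft_force: [0.7, 0.5, -0.5]
grip_width: 0.687
grip_force: 25.0
time: 12.45
position: [0.4904, 0.4105, 0.0969]
tool_rot: [0.24, -3.132, 0.001]
ft_force: [-0.3, -0.1, -0.2]
grip_width: 0.851
grip_force: 0.0
12.45 [0.4904 0.4105 0.0969] toolx [-0.988 -0.152  0.001] tooly [-0.152  0.988 -0.   ] w 0.851 F [-0.3 -0.1 -0.2] q [-0.79  0.36  0.07  1.61 -0.03  1.17  1.  ]
shift tool [ 0.0507 -0.3337  0.057 ]
wz 7.7 (world turn -7.7 )
```

View pics/w7c.png

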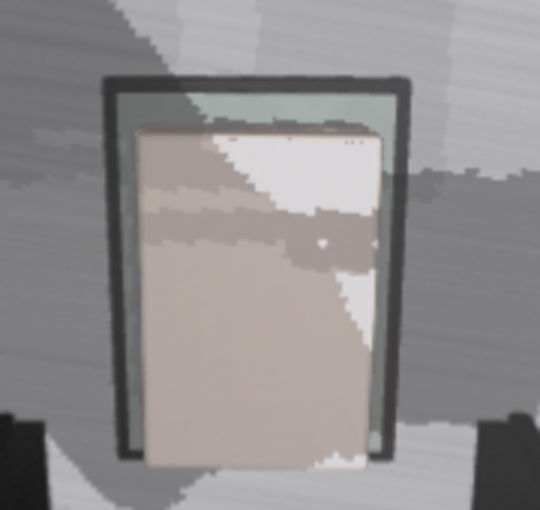

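```bash
python3 -m handwheel '[{"x":0.006,"y":-0.04,"z":0,"wx":0,"wy":0,"wz":5},{"x":0.012,"y":-0.08,"z":0,"wx":0,"wy":0,"wz":10},{"x":0.018,"y":-0.12,"z":0,"wx":0,"wy":0,"wz":10},{"x":0.024,"y":-0.16,"z":0,"wx":0,"wy":0,"wz":10},{"x":0.030,"y":-0.2,"z":0,"wx":0,"wy":0,"wz":10},{"x":0.036,"y":-0.24,"z":0,"wx":0,"wy":0,"wz":10},{"x":0.042,"y":-0.28,"z":0,"wx":0,"wy":0,"wz":10},{"x":0.048,"y":-0.32,"z":0.02,"wx":0,"wy":0,"wz":10},{"x":0.052,"y":-0.3337,"z":0.04,"wx":0,"wy":0,"wz":10},{"x":0.052,"y":-0.3337,"z":0.057,"wx":0,"wy":0,"wz":10}]' >/dev/null;python3 -m handwheel '[{"x":0,"y":0,"z":0,"wx":0,"wy":0,"wz":0},{"x":0,"y":0,"z":0,"wx":0,"wy":0,"wz":0},{"x":0,"y":0,"z":0,"wx":0,"wy":0,"wz":0}]' >/dev/null; python3 - <<'E'
from h import *
Q=np.array([onz('w7',190+x/3,120+y/3,.033) for x,y in [(137,130),(381,134),(367,467),(146,466)]]);print('pile top',Q.mean(0),np.degrees(np.arctan2(*(Q[3]-Q[0])[[1,0]])))
P=np.array([onz('w7',190+x/3,120+y/3,.005) for x,y in [(104,77),(410,79),(394,460),(119,459)]]);print('pad',P.mean(0))
snap('wrist','w8')
i=cv2.imread('pics/w8.png').astype(int)
# plate: reddish/whitish vs table: use floodfill-like threshold on r-b near projected centre
c=proj('w8',(.4905,.073,.014));print(c)
f=cv2.Canny(i.astype(np.uint8),20,60)
for dy in (-20,0,20):
    r=f[int(c[1])+dy];print('row',int(c[1])+dy,[int(k) for k in np.nonzero(r)[0] if 180<k<380])
for dx in (-20,0,20):
    r=f[:,int(c[0])+dx];print('col',int(c[0])+dx,[int(k) for k in np.nonzero(r)[0] if 130<k<320])
to(.4905,.073,-.0185,88.5)
E
```

```text
pile top [0.489425 0.409425 0.033   ] 8.13010235415597
pad [0.490625 0.4093   0.005   ]
[275.9 242.7]
row 222 [227, 284, 318, 319, 327]
row 242 [228, 286, 287, 288, 316, 318, 322]
row 262 [184, 185, 204, 230, 317, 321, 327, 349, 368, 369]
col 255 [147, 164, 172, 175, 205, 220, 226, 238, 301, 311]
col 275 [147, 165, 171, 174, 206, 221, 227, 239, 300, 309, 311]
col 295 [165, 171, 174, 248, 300, 306, 311]
13.63 [0.4908 0.0743 0.0411] toolx [-1.     0.02  -0.001] tooly [0.02 1.   0.  ] w 0.849 F [-0.4  0.4  0.2] q [-0.47  0.14  0.29  2.02 -0.05  0.99  1.39]
shift tool [ 0.0003 -0.0013  0.0596]
wz 0.4 (world turn -0.4 )
```

```bash
python3 -m handwheel '[{"x":0.001,"y":-0.001,"z":0.03,"wx":0,"wy":0,"wz":0},{"x":0.001,"y":-0.001,"z":0.05,"wx":0,"wy":0,"wz":0},{"x":0.001,"y":-0.001,"z":0.0595,"wx":0,"wy":0,"wz":0},{"x":0.001,"y":-0.001,"z":0.0595,"wx":0,"wy":0,"wz":0},{"x":0.001,"y":-0.001,"z":0.0595,"wx":0,"wy":0,"wz":0}]'; python3 -m handwheel '[{"x":0,"y":0,"z":0,"wx":0,"wy":0,"wz":0},{"x":0,"y":0,"z":0,"wx":0,"wy":0,"wz":0},{"x":0,"y":0,"z":0,"wx":0,"wy":0,"wz":0},{"x":0,"y":0,"z":0,"wx":0,"wy":0,"wz":0},{"x":0,"y":0,"z":0,"wx":0,"wy":0,"wz":0},{"x":0,"y":0,"z":-0.03,"wx":0,"wy":0,"wz":0},{"x":0,"y":0,"z":-0.075,"wx":0,"wy":0,"wz":0},{"x":0,"y":0,"z":-0.075,"wx":0,"wy":0,"wz":0},{"x":0,"y":0,"z":-0.075,"wx":0,"wy":0,"wz":0},{"x":0,"y":0,"z":-0.075,"wx":0,"wy":0,"wz":0}]' 0.045 25; python3 -c "
from h import *
to(.4905,.409,.056,98.7)"
```

```text
time: 14.05
position: [0.4896, 0.0727, -0.0185]
tool_rot: [0.033, 3.141, 0.0]
ft_force: [0.5, -0.7, -0.1]
grip_width: 0.851
grip_force: 0.0
time: 14.88
position: [0.4888, 0.0722, 0.0557]
tool_rot: [0.034, 3.141, 0.001]
ft_force: [-0.2, -0.8, -1.1]
grip_width: 0.685
grip_force: 24.9
14.88 [0.4888 0.0722 0.0557] toolx [-1.     0.022 -0.   ] tooly [0.022 1.    0.   ] w 0.685 F [-0.2 -0.8 -1.1] q [-0.48  0.11  0.29  2.01 -0.04  1.02  1.38]
shift tool [ 5.700e-03  3.368e-01 -2.000e-04]
wz -10.0 (world turn 10.0 )
```

```bash
python3 -m handwheel '[{"x":0.001,"y":0.04,"z":0,"wx":0,"wy":0,"wz":-5},{"x":0.002,"y":0.08,"z":0,"wx":0,"wy":0,"wz":-10},{"x":0.003,"y":0.12,"z":0,"wx":0,"wy":0,"wz":-10},{"x":0.004,"y":0.16,"z":0,"wx":0,"wy":0,"wz":-10},{"x":0.005,"y":0.2,"z":0,"wx":0,"wy":0,"wz":-10},{"x":0.006,"y":0.24,"z":0,"wx":0,"wy":0,"wz":-10},{"x":0.006,"y":0.28,"z":0,"wx":0,"wy":0,"wz":-10},{"x":0.006,"y":0.32,"z":0,"wx":0,"wy":0,"wz":-10},{"x":0.006,"y":0.337,"z":0,"wx":0,"wy":0,"wz":-10},{"x":0.006,"y":0.337,"z":0,"wx":0,"wy":0,"wz":-10}]' >/dev/null;python3 -m handwheel '[{"x":0,"y":0,"z":0,"wx":0,"wy":0,"wz":0},{"x":0,"y":0,"z":0,"wx":0,"wy":0,"wz":0},{"x":0,"y":0,"z":0,"wx":0,"wy":0,"wz":0},{"x":0,"y":0,"z":0,"wx":0,"wy":0,"wz":0}]'; python3 -c "
from h import *
to(.4905,.409,.0155,98.7)"
```

```text
time: 16.05
position: [0.491, 0.4071, 0.0555]
tool_rot: [0.236, -3.132, 0.002]
ft_force: [0.6, 0.3, -0.2]
grip_width: 0.688
grip_force: 24.9
16.05 [0.491  0.4071 0.0555] toolx [-0.989 -0.15   0.001] tooly [-0.15   0.989 -0.001] w 0.688 F [ 0.6  0.3 -0.2] q [-0.8   0.4   0.09  1.65 -0.04  1.1   1.01]
shift tool [0.0002 0.002  0.04  ]
wz -0.1 (world turn 0.1 )
```

```bash
python3 -m handwheel '[{"x":0,"y":0.002,"z":0.02,"wx":0,"wy":0,"wz":0},{"x":0,"y":0.002,"z":0.032,"wx":0,"wy":0,"wz":0},{"x":0,"y":0.002,"z":0.037,"wx":0,"wy":0,"wz":0},{"x":0,"y":0.002,"z":0.04,"wx":0,"wy":0,"wz":0},{"x":0,"y":0.002,"z":0.04,"wx":0,"wy":0,"wz":0}]' ; python3 -m handwheel '[{"x":0,"y":0,"z":0,"wx":0,"wy":0,"wz":0},{"x":0,"y":0,"z":0,"wx":0,"wy":0,"wz":0},{"x":0,"y":0,"z":0,"wx":0,"wy":0,"wz":0},{"x":0,"y":0,"z":0,"wx":0,"wy":0,"wz":0},{"x":0,"y":0,"z":-0.03,"wx":0,"wy":0,"wz":0},{"x":0,"y":0,"z":-0.07,"wx":0,"wy":0,"wz":0},{"x":0,"y":0,"z":-0.11,"wx":0,"wy":0,"wz":0},{"x":0,"y":0,"z":-0.15,"wx":0,"wy":0,"wz":0},{"x":0,"y":0,"z":-0.15,"wx":0,"wy":0,"wz":0},{"x":0,"y":0,"z":-0.15,"wx":0,"wy":0,"wz":0}]' 0.05;python3 -c "
from h import *
to(.505,-.088,.16,0);snap('wrist','w9');snap('top','top1');snap('scene','scene1')
g=lambda n,a,b,c,d,f:cv2.resize(cv2.imread(f'pics/{n}.png')[b:d,a:c],None,fx=f,fy=f,interpolation=2)
A=g('w9',210,120,350,280,2.5);B=g('top1',210,140,400,250,2.2);S=g('scene1',150,130,410,270,1.6)
o=np.zeros((600,800,3),np.uint8)
for im,x,y in((A,0,0),(B,360,0),(S,360,250)):o[y:y+im.shape[0],x:x+im.shape[1]]=im[:600-y,:800-x]
cv2.imwrite('pics/m1.png',o)
d=cv2.cvtColor(cv2.imread('pics/top1.png'),cv2.COLOR_BGR2HSV)
m=cv2.inRange(d,(70,80,50),(90,255,255));m[:, :200]=0;m[:190]=0
n,_,st,ce=cv2.connectedComponentsWithStats(m)
for a,c in zip(st[1:],ce[1:]):
  if a[4]>80: print(a[4],c.round(1),onz('top1',*c,.065))
"
```

```text
time: 16.47
position: [0.49, 0.4103, 0.0158]
tool_rot: [0.238, -3.132, 0.001]
ft_force: [-0.0, -0.5, -1.3]
grip_width: 0.685
grip_force: 24.9
time: 17.3
position: [0.4919, 0.4127, 0.1698]
tool_rot: [-0.239, 3.127, 0.007]
ft_force: [-0.1, -0.8, -2.3]
grip_width: 0.688
grip_force: 2.5
17.3 [0.4919 0.4127 0.1698] toolx [-0.988 -0.152 -0.006] tooly [-0.152  0.988  0.004] w 0.688 F [-0.1 -0.8 -2.3] q [-0.81  0.31  0.09  1.52 -0.03  1.3   1.01]
shift tool [ 0.0632 -0.4969  0.0074]
wz -81.3 (world turn 81.3 )
283 [384.4 212.1] [ 0.5422 -0.2733  0.065 ]
298 [313.7 215.2] [ 0.5318 -0.0444  0.065 ]
94 [518.1 247.2] [ 0.4247 -0.7227  0.065 ]
5110 [541.  348.4] [ 0.0912 -0.7839  0.065 ]
```

View pics/m1.png

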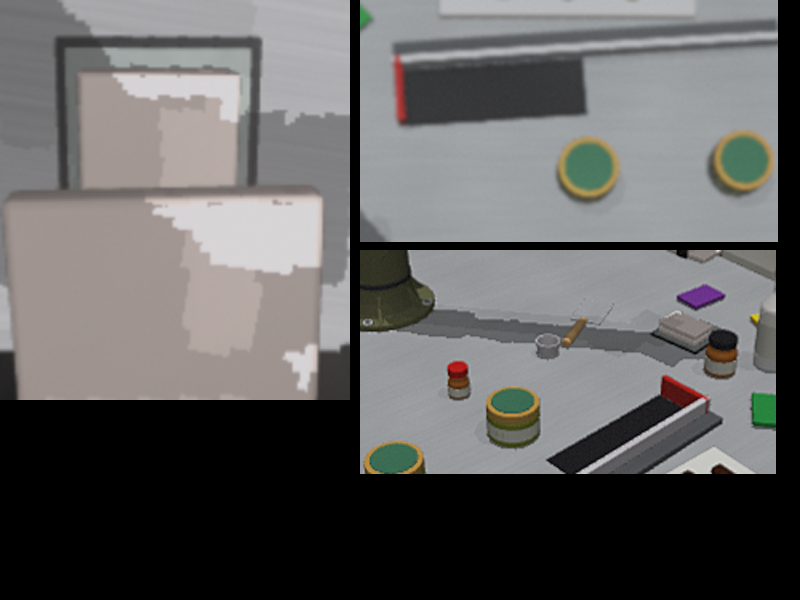

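My mistake: I asked for a 50 mm opening, so the plate (60 mm) is still held and was lifted again. The crop shows it in the hand with the two-plate pile beneath. I'll regrip, lower it back and release properly.

```bash
python3 -m handwheel '[{"x":0,"y":0,"z":0,"wx":0,"wy":0,"wz":0},{"x":0,"y":0,"z":0,"wx":0,"wy":0,"wz":0},{"x":0,"y":0,"z":0.03,"wx":0,"wy":0,"wz":0},{"x":0,"y":0,"z":0.06,"wx":0,"wy":0,"wz":0},{"x":0,"y":0,"z":0.09,"wx":0,"wy":0,"wz":0},{"x":0,"y":0,"z":0.12,"wx":0,"wy":0,"wz":0},{"x":0,"y":0,"z":0.125,"wx":0,"wy":0,"wz":0},{"x":0,"y":0,"z":0.125,"wx":0,"wy":0,"wz":0},{"x":0,"y":0,"z":0.125,"wx":0,"wy":0,"wz":0}]' 0.045 25; python3 -c "
from h import *
to(.4905,.409,.0155,98.7);snap('wrist','wa')
for n in('wa','w9'):
  i=cv2.imread(f'pics/{n}.png');f=cv2.Canny(i,20,60)
  for dx in (260,277,295): print('col',dx,[int(k) for k in np.nonzero(f[:,dx])[0] if 130<k<320])
"
```

```text
time: 18.2
position: [0.4906, 0.4115, 0.0416]
tool_rot: [-0.24, 3.132, 0.0]
ft_force: [-0.4, -0.2, -0.4]
grip_width: 0.687
grip_force: 24.9
18.2 [0.4906 0.4115 0.0416] toolx [-0.988 -0.152 -0.   ] tooly [-0.152  0.988  0.   ] w 0.687 F [-0.4 -0.2 -0.4] q [-0.81  0.41  0.09  1.66 -0.04  1.07  1.01]
shift tool [ 0.0005 -0.0024  0.0261]
wz 0.0 (world turn -0.0 )
col 260 [154, 160, 170, 175, 179, 195, 199, 279, 280, 287, 288, 305, 311]
col 277 [154, 161, 173, 176, 179, 183, 194, 199, 210, 279, 290, 304, 311]
col 295 [154, 161, 173, 177, 180, 183, 194, 198, 201, 225, 226, 260, 279, 290, 304, 311]
col 260 [134, 139, 146, 149, 155, 156, 195, 199, 280, 288, 302, 311]
col 277 [134, 139, 146, 149, 158, 163, 194, 199, 202, 203, 206, 280, 287, 288, 302, 311]
col 295 [134, 139, 146, 149, 159, 194, 198, 202, 225, 261, 280, 287, 302, 311]
```

```bash
python3 - <<'E'
from h import *
s,M=pose();p=s['position']
for v in (194,199,280):
    q=onz('wa',277,v,p[2]+.0325);print(v,M.T@(q-p))
E
```

```text
18.25 [0.4914 0.4121 0.0428] toolx [-0.988 -0.152 -0.002] tooly [-0.152  0.988  0.002] w 0.685 F [-0.1 -0.4 -0.5] q [-0.81  0.41  0.09  1.65 -0.04  1.07  1.01]
194 [ 0.04866629 -0.00062483 -0.03264449]
199 [ 0.04634742 -0.00067788 -0.03263892]
280 [ 0.00527689 -0.00072049 -0.03253891]
```

```bash
python3 -m handwheel '[{"x":-0.001,"y":-0.002,"z":0.012,"wx":0,"wy":0,"wz":0},{"x":-0.001,"y":-0.002,"z":0.02,"wx":0,"wy":0,"wz":0},{"x":-0.001,"y":-0.002,"z":0.025,"wx":0,"wy":0,"wz":0},{"x":-0.001,"y":-0.002,"z":0.026,"wx":0,"wy":0,"wz":0},{"x":-0.001,"y":-0.002,"z":0.026,"wx":0,"wy":0,"wz":0}]' ; python3 -m handwheel '[{"x":0,"y":0,"z":0,"wx":0,"wy":0,"wz":0},{"x":0,"y":0,"z":0,"wx":0,"wy":0,"wz":0},{"x":0,"y":0,"z":0,"wx":0,"wy":0,"wz":0},{"x":0,"y":0,"z":0,"wx":0,"wy":0,"wz":0},{"x":0,"y":0,"z":0,"wx":0,"wy":0,"wz":0},{"x":0,"y":0,"z":-0.03,"wx":0,"wy":0,"wz":0},{"x":0,"y":0,"z":-0.07,"wx":0,"wy":0,"wz":0},{"x":0,"y":0,"z":-0.11,"wx":0,"wy":0,"wz":0},{"x":0,"y":0,"z":-0.14,"wx":0,"wy":0,"wz":0},{"x":0,"y":0,"z":-0.14,"wx":0,"wy":0,"wz":0}]' 0.074;python3 -m handwheel '[{"x":0,"y":0,"z":0,"wx":0,"wy":0,"wz":0},{"x":0,"y":0,"z":0,"wx":0,"wy":0,"wz":0}]' 0.05 >/dev/null;python3 -c "
from h import *
snap('wrist','wb')
c=proj('wb',(.4905,.409,.047));print(c)
i=cv2.imread('pics/wb.png');f=cv2.Canny(i,20,60);
for dx in (-10,0,15): print('col',int(c[0])+dx,[int(k) for k in np.nonzero(f[:,int(c[0])+dx])[0] if 100<k<310])
for dy in (-10,0,15): print('row',int(c[1])+dy,[int(k) for k in np.nonzero(f[int(c[1])+dy])[0] if 190<k<370])
d=cv2.cvtColor(i,cv2.COLOR_BGR2HSV)
print(d[int(c[1]),int(c[0])])
to(.505,-.088,.16,None)
cv2.imwrite('pics/wbc.png',cv2.resize(i[100:300,180:380],None,fx=2.5,fy=2.5,interpolation=2))
"
```

```text
time: 18.67
position: [0.4915, 0.4092, 0.0149]
tool_rot: [-0.239, 3.132, -0.0]
ft_force: [0.3, -1.6, -0.1]
grip_width: 0.684
grip_force: 24.9
time: 19.5
position: [0.4951, 0.4124, 0.1635]
tool_rot: [-0.239, 3.122, 0.013]
ft_force: [1.1, 0.5, 1.0]
grip_width: 0.852
grip_force: 0.0
[277.  207.3]
col 267 [138, 143, 150, 153, 156, 158, 169, 172, 255, 285, 286]
col 277 [138, 143, 151, 153, 156, 158, 176, 177, 178, 181, 255, 285]
col 292 [138, 143, 151, 154, 157, 180, 255, 291]
row 197 [236, 239, 243, 303, 304, 305, 306, 310, 314, 318, 356]
row 207 [236, 240, 243, 299, 300, 303, 310, 314, 317, 355]
row 222 [236, 240, 244, 310, 313, 317, 354]
[  9  24 181]
19.72 [0.4907 0.4087 0.1534] toolx [-0.988 -0.152  0.002] tooly [-0.152  0.988 -0.001] w 0.73 F [-0.2 -0.6 -0.8] q [-0.81  0.32  0.09  1.55 -0.03  1.28  1.01]
shift tool [ 0.0614 -0.4931 -0.0059]
```

The third plate sits at (276.7,206.5) against the expected (277,207.3), so the pile is good. Now jar 1: go behind it with the fingers 50 mm apart as a cradle.

```bash
python3 -m handwheel '[{"x":0.006,"y":-0.04,"z":-0.01,"wx":0,"wy":0,"wz":7},{"x":0.012,"y":-0.08,"z":-0.01,"wx":0,"wy":0,"wz":14},{"x":0.018,"y":-0.12,"z":-0.01,"wx":0,"wy":0,"wz":21},{"x":0.024,"y":-0.16,"z":-0.01,"wx":0,"wy":0,"wz":28},{"x":0.030,"y":-0.2,"z":-0.01,"wx":0,"wy":0,"wz":35},{"x":0.035,"y":-0.24,"z":-0.01,"wx":0,"wy":0,"wz":42},{"x":0.041,"y":-0.28,"z":-0.01,"wx":0,"wy":0,"wz":49},{"x":0.047,"y":-0.32,"z":-0.01,"wx":0,"wy":0,"wz":56},{"x":0.053,"y":-0.36,"z":-0.01,"wx":0,"wy":0,"wz":63},{"x":0.059,"y":-0.4,"z":-0.01,"wx":0,"wy":0,"wz":70}]' >/dev/null;python3 -m handwheel '[{"x":0,"y":0,"z":0,"wx":0,"wy":0,"wz":0},{"x":0,"y":0,"z":0,"wx":0,"wy":0,"wz":0},{"x":0,"y":0,"z":0,"wx":0,"wy":0,"wz":0}]'; python3 -c "
from h import *
to(.496,-.105,.16,-29.9)"
```

```text
time: 20.8
position: [0.4931, 0.0056, 0.1636]
tool_rot: [-1.598, -2.702, 0.002]
ft_force: [-0.3, 0.7, 0.1]
grip_width: 0.573
grip_force: 0.0
20.8 [0.4931 0.0056 0.1636] toolx [-0.482  0.876  0.001] tooly [ 0.876  0.482 -0.002] w 0.573 F [-0.3  0.7  0.1] q [-0.5  -0.    0.44  1.89 -0.    1.25  0.44]
shift tool [-0.0983 -0.0507  0.0036]
wz 58.7 (world turn -58.7 )
```

```bash
python3 -m handwheel '[{"x":-0.033,"y":-0.017,"z":0,"wx":0,"wy":0,"wz":7},{"x":-0.066,"y":-0.034,"z":0,"wx":0,"wy":0,"wz":14},{"x":-0.098,"y":-0.051,"z":0,"wx":0,"wy":0,"wz":21},{"x":-0.098,"y":-0.051,"z":0,"wx":0,"wy":0,"wz":28},{"x":-0.098,"y":-0.051,"z":0,"wx":0,"wy":0,"wz":35},{"x":-0.098,"y":-0.051,"z":0,"wx":0,"wy":0,"wz":42},{"x":-0.098,"y":-0.051,"z":0,"wx":0,"wy":0,"wz":49},{"x":-0.098,"y":-0.051,"z":0,"wx":0,"wy":0,"wz":56},{"x":-0.098,"y":-0.051,"z":0,"wx":0,"wy":0,"wz":58.7},{"x":-0.098,"y":-0.051,"z":0,"wx":0,"wy":0,"wz":58.7}]' >/dev/null;python3 -m handwheel '[{"x":0,"y":0,"z":0,"wx":0,"wy":0,"wz":0},{"x":0,"y":0,"z":0,"wx":0,"wy":0,"wz":0},{"x":0,"y":0,"z":0,"wx":0,"wy":0,"wz":0}]'>/dev/null; python3 -c "
from h import *
to(.496,-.105,.008,-29.9)
snap('wrist','wj')
i=cv2.imread('pics/wj.png');d=cv2.cvtColor(i,cv2.COLOR_BGR2HSV);m=cv2.inRange(d,(65,60,40),(95,255,255))
n,_,st,ce=cv2.connectedComponentsWithStats(m)
for a,c in zip(st[1:],ce[1:]):
  if a[4]>300: print(a,c.round(1),onz('wj',*c,.065))
print(proj('wj',(.531,-.0445,.065)))
"
```

```text
21.88 [ 0.4964 -0.1048  0.1646] toolx [ 0.497  0.868 -0.   ] tooly [ 0.868 -0.497 -0.   ] w 0.575 F [ 0.4 -0.1 -0.6] q [-0.4   0.03  0.57  1.86 -0.02  1.25 -0.35]
shift tool [-0.0004 -0.0002  0.1566]
wz 0.1 (world turn -0.1 )
[ 234   80   88   91 6249] [277.4 124.7] [ 0.5311 -0.0442  0.065 ]
[277.4 125.1]
```

```bash
python3 -m handwheel '[{"x":0,"y":0,"z":0.035,"wx":0,"wy":0,"wz":0},{"x":0,"y":0,"z":0.07,"wx":0,"wy":0,"wz":0},{"x":0,"y":0,"z":0.105,"wx":0,"wy":0,"wz":0},{"x":0,"y":0,"z":0.14,"wx":0,"wy":0,"wz":0},{"x":0,"y":0,"z":0.1565,"wx":0,"wy":0,"wz":0},{"x":0,"y":0,"z":0.1565,"wx":0,"wy":0,"wz":0},{"x":0,"y":0,"z":0.1565,"wx":0,"wy":0,"wz":0}]'
python3 -m handwheel '[{"x":0.01,"y":0,"z":0,"wx":0,"wy":0,"wz":0},{"x":0.02,"y":0,"z":0,"wx":0,"wy":0,"wz":0},{"x":0.028,"y":0,"z":0,"wx":0,"wy":0,"wz":0},{"x":0.036,"y":0,"z":0,"wx":0,"wy":0,"wz":0},{"x":0.044,"y":0,"z":0,"wx":0,"wy":0,"wz":0},{"x":0.052,"y":0,"z":0,"wx":0,"wy":0,"wz":0},{"x":0.06,"y":0,"z":0,"wx":0,"wy":0,"wz":0},{"x":0.068,"y":0,"z":0,"wx":0,"wy":0,"wz":0},{"x":0.076,"y":0,"z":0,"wx":0,"wy":0,"wz":0},{"x":0.084,"y":0,"z":0,"wx":0,"wy":0,"wz":0}]'
cat > jar.py <<'E'
from h import *
import sys
n=sys.argv[1];s,M=pose();p=np.array(s['position']);snap('wrist',n)
i=cv2.imread(f'pics/{n}.png');d=cv2.cvtColor(i,cv2.COLOR_BGR2HSV);m=cv2.inRange(d,(65,60,40),(95,255,255))
k,_,st,ce=cv2.connectedComponentsWithStats(m)
for a,c in zip(st[1:],ce[1:]):
  if a[4]>1500:
    q=onz(n,*c,.065);print('wrist jar',a[4],q,'in tool',(M.T@(q-p)).round(4))
snap('top',n+'t');d=cv2.cvtColor(cv2.imread(f'pics/{n}t.png'),cv2.COLOR_BGR2HSV);m=cv2.inRange(d,(70,80,50),(90,255,255));m[:, :200]=0;m[:160]=0;m[:,450:]=0
k,_,st,ce=cv2.connectedComponentsWithStats(m)
for a,c in zip(st[1:],ce[1:]):
  if a[4]>60: print('top jar',a[4],onz(n+'t',*c,.065))
E
python3 jar.py p1
```

```text
time: 22.52
position: [0.4959, -0.1055, 0.008]
tool_rot: [-2.719, -1.572, 0.003]
ft_force: [0.1, -0.5, 0.1]
grip_width: 0.571
grip_force: 0.0
time: 23.35
position: [0.5386, -0.0322, 0.0084]
tool_rot: [-2.72, -1.572, 0.0]
ft_force: [-2.3, -4.8, 5.1]
grip_width: 0.575
grip_force: 3.1
23.35 [ 0.5386 -0.0322  0.0084] toolx [ 0.499  0.866 -0.   ] tooly [ 0.866 -0.499 -0.   ] w 0.575 F [-2.3 -4.8  5.1] q [-0.44  0.29  0.51  1.95 -0.17  0.95 -0.37]
wrist jar 25354 [0.562  0.0099 0.065 ] in tool [ 0.0481 -0.0008 -0.0566]
top jar 146 [0.5671 0.0235 0.065 ]
top jar 283 [ 0.5422 -0.2733  0.065 ]
```

```bash
python3 -m handwheel '[{"x":0.01,"y":0,"z":0,"wx":0,"wy":0,"wz":0},{"x":0.02,"y":0,"z":0,"wx":0,"wy":0,"wz":0},{"x":0.03,"y":0,"z":0,"wx":0,"wy":0,"wz":0},{"x":0.04,"y":0,"z":0,"wx":0,"wy":0,"wz":0},{"x":0.05,"y":0,"z":0,"wx":0,"wy":0,"wz":0},{"x":0.06,"y":0,"z":0,"wx":0,"wy":0,"wz":0},{"x":0.07,"y":0,"z":0,"wx":0,"wy":0,"wz":0},{"x":0.08,"y":0,"z":0,"wx":0,"wy":0,"wz":0},{"x":0.09,"y":0,"z":0,"wx":0,"wy":0,"wz":0},{"x":0.1,"y":0,"z":0,"wx":0,"wy":0,"wz":0}]' | grep ft
python3 -m handwheel '[{"x":0.01,"y":0,"z":0,"wx":0,"wy":0,"wz":0},{"x":0.02,"y":0,"z":0,"wx":0,"wy":0,"wz":0},{"x":0.03,"y":0,"z":0,"wx":0,"wy":0,"wz":0},{"x":0.04,"y":0,"z":0,"wx":0,"wy":0,"wz":0},{"x":0.05,"y":0,"z":0,"wx":0,"wy":0,"wz":0},{"x":0.06,"y":0,"z":0,"wx":0,"wy":0,"wz":0},{"x":0.068,"y":0,"z":0,"wx":0,"wy":0,"wz":0},{"x":0.076,"y":0,"z":0,"wx":0,"wy":0,"wz":0},{"x":0.08,"y":0,"z":0,"wx":0,"wy":0,"wz":0},{"x":0.08,"y":0,"z":0,"wx":0,"wy":0,"wz":0}]'
python3 jar.py p2
```

```text
ft_force: [0.8, -1.8, 0.0]
time: 25.12
position: [0.629, 0.1249, 0.0085]
tool_rot: [-2.719, -1.574, -0.002]
ft_force: [-0.5, -0.3, 0.1]
grip_width: 0.576
grip_force: 0.0
25.12 [0.629  0.1249 0.0085] toolx [0.498 0.867 0.001] tooly [ 0.867 -0.498  0.   ] w 0.576 F [-0.5 -0.3  0.1] q [-0.58  0.48  0.43  1.69 -0.23  1.02 -0.59]
wrist jar 25406 [0.6525 0.1676 0.065 ] in tool [ 0.0488 -0.0008 -0.0564]
top jar 285 [ 0.5423 -0.2733  0.065 ]
```

```bash
python3 -m handwheel '[{"x":0.003,"y":0,"z":0,"wx":0,"wy":0,"wz":0},{"x":0.006,"y":0,"z":0,"wx":0,"wy":0,"wz":0},{"x":0.009,"y":0,"z":0,"wx":0,"wy":0,"wz":0},{"x":0.011,"y":0,"z":0,"wx":0,"wy":0,"wz":0},{"x":0.011,"y":0,"z":0,"wx":0,"wy":0,"wz":0}]' | grep -E "pos|ft"
python3 -m handwheel '[{"x":0.002,"y":0,"z":0,"wx":0,"wy":0,"wz":0},{"x":0.003,"y":0,"z":0,"wx":0,"wy":0,"wz":0},{"x":0.003,"y":0,"z":0,"wx":0,"wy":0,"wz":0}]' | grep -E "pos|ft"
python3 jar.py p3
```

```text
position: [0.6326, 0.1306, 0.0084]
ft_force: [-4.5, -5.2, 4.5]
position: [0.6327, 0.1306, 0.0084]
ft_force: [-9.5, -9.3, 7.3]
25.88 [0.6327 0.1306 0.0084] toolx [ 0.501  0.865 -0.008] tooly [ 0.865 -0.501 -0.003] w 0.576 F [-9.5 -9.3  7.3] q [-0.58  0.49  0.43  1.67 -0.23  1.04 -0.61]
wrist jar 25347 [0.6562 0.1727 0.065 ] in tool [ 0.0477 -0.0009 -0.057 ]
top jar 283 [ 0.5422 -0.2733  0.065 ]
```

```bash
python3 - <<'E'
from h import *
snap('scene','s3')
g=lambda n,a,b,c,d,f:cv2.resize(cv2.imread(f'pics/{n}.png')[b:d,a:c],None,fx=f,fy=f,interpolation=2)
A=g('p3',60,0,500,420,.9);B=g('p3t',200,130,330,220,3);S=g('s3',240,140,400,260,2.4)
o=np.zeros((600,800,3),np.uint8)
for im,x,y in((A,0,0),(B,400,0),(S,400,290)):
    h,w=min(im.shape[0],600-y),min(im.shape[1],800-x);o[y:y+h,x:x+w]=im[:h,:w]
cv2.imwrite('pics/m2.png',o)
E
```

```text
(no output)
```

View pics/m2.png

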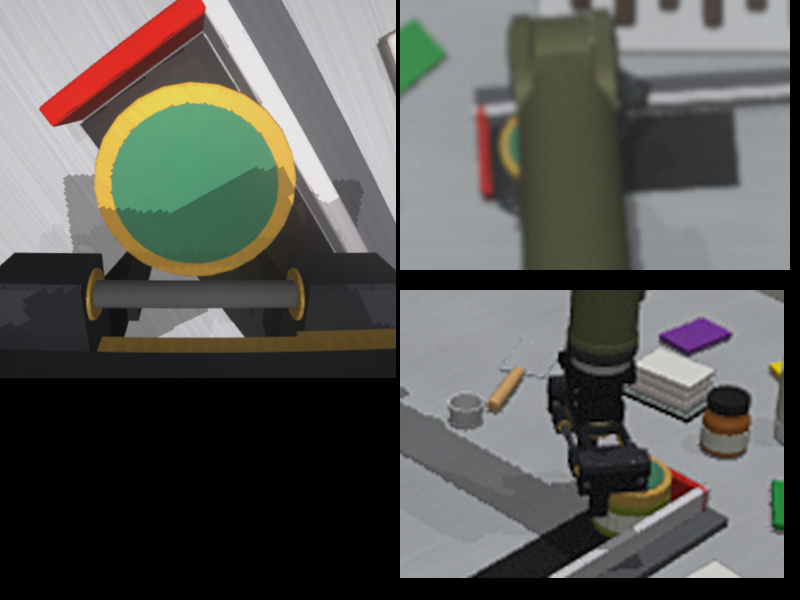

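The wrist crop shows the jar at (195,180) touching the fence, with about 10 mm still to go to the red stop: it jammed by friction. I'll push it along the fence now.

```bash
python3 -m handwheel '[{"x":-0.001,"y":-0.002,"z":0,"wx":0,"wy":0,"wz":0},{"x":0.001,"y":-0.003,"z":0,"wx":0,"wy":0,"wz":0},{"x":0.003,"y":-0.0045,"z":0,"wx":0,"wy":0,"wz":0},{"x":0.005,"y":-0.006,"z":0,"wx":0,"wy":0,"wz":0},{"x":0.007,"y":-0.007,"z":0,"wx":0,"wy":0,"wz":0},{"x":0.007,"y":-0.007,"z":0,"wx":0,"wy":0,"wz":0}]' | grep -E "pos|ft"
python3 jar.py p4
python3 -m handwheel '[{"x":0.002,"y":-0.001,"z":0,"wx":0,"wy":0,"wz":0},{"x":0.003,"y":-0.002,"z":0,"wx":0,"wy":0,"wz":0},{"x":0.003,"y":-0.002,"z":0,"wx":0,"wy":0,"wz":0}]' | grep -E "pos|ft"
python3 jar.py p5
```

```text
position: [0.6317, 0.1416, 0.0083]
ft_force: [-4.0, -7.1, 4.4]
26.53 [0.6317 0.1416 0.0083] toolx [ 0.501  0.865 -0.005] tooly [ 0.865 -0.501 -0.   ] w 0.575 F [-4.  -7.1  4.4] q [-0.6   0.49  0.43  1.67 -0.23  1.04 -0.62]
wrist jar 25371 [0.6554 0.1836 0.065 ] in tool [ 0.048  -0.0006 -0.0569]
top jar 282 [ 0.5423 -0.2734  0.065 ]
position: [0.6314, 0.1445, 0.0083]
ft_force: [-4.7, -8.2, 3.8]
26.88 [0.6314 0.1445 0.0083] toolx [ 0.502  0.865 -0.005] tooly [ 0.865 -0.502 -0.   ] w 0.572 F [-4.7 -8.2  3.8] q [-0.6   0.49  0.43  1.66 -0.23  1.04 -0.63]
wrist jar 25352 [0.6552 0.1865 0.065 ] in tool [ 0.048  -0.0005 -0.0569]
top jar 283 [ 0.5423 -0.2731  0.065 ]
```

```bash
python3 -m handwheel '[{"x":0.002,"y":-0.001,"z":0,"wx":0,"wy":0,"wz":0},{"x":0.003,"y":-0.002,"z":0,"wx":0,"wy":0,"wz":0},{"x":0.003,"y":-0.002,"z":0,"wx":0,"wy":0,"wz":0}]' | grep -E "pos|ft"
python3 -m handwheel '[{"x":0.002,"y":-0.001,"z":0,"wx":0,"wy":0,"wz":0},{"x":0.003,"y":-0.002,"z":0,"wx":0,"wy":0,"wz":0},{"x":0.003,"y":-0.002,"z":0,"wx":0,"wy":0,"wz":0}]' | grep -E "pos|ft"
python3 jar.py p6; python3 -c "
from h import *
i=cv2.imread('pics/p6.png');cv2.imwrite('pics/p6c.png',i)"
```

```text
position: [0.6314, 0.1446, 0.0083]
ft_force: [-4.9, -12.6, 4.5]
position: [0.6314, 0.1446, 0.0083]
ft_force: [-5.2, -16.8, 6.1]
27.48 [0.6314 0.1446 0.0083] toolx [ 0.505  0.863 -0.012] tooly [ 0.863 -0.505  0.003] w 0.57 F [ -5.2 -16.8   6.1] q [-0.61  0.5   0.43  1.66 -0.22  1.04 -0.64]
wrist jar 25342 [0.6552 0.1866 0.065 ] in tool [ 0.0476 -0.0005 -0.0572]
top jar 284 [ 0.5421 -0.2734  0.065 ]
```

Now the force builds only along y and the jar no longer moves, so jar 1 is in the corner at (.655,.187). Retreat, lift, and go behind jar 2.

```bash
python3 -m handwheel '[{"x":-0.012,"y":0.004,"z":0,"wx":0,"wy":0,"wz":0},{"x":-0.03,"y":0.008,"z":0,"wx":0,"wy":0,"wz":0},{"x":-0.06,"y":0.008,"z":0,"wx":0,"wy":0,"wz":0},{"x":-0.07,"y":0.008,"z":-0.03,"wx":0,"wy":0,"wz":0},{"x":-0.07,"y":0.008,"z":-0.07,"wx":0,"wy":0,"wz":0},{"x":-0.07,"y":0.008,"z":-0.11,"wx":0,"wy":0,"wz":0},{"x":-0.07,"y":0.008,"z":-0.15,"wx":0,"wy":0,"wz":0},{"x":-0.07,"y":0.008,"z":-0.15,"wx":0,"wy":0,"wz":0},{"x":-0.07,"y":0.008,"z":-0.15,"wx":0,"wy":0,"wz":0},{"x":-0.07,"y":0.008,"z":-0.15,"wx":0,"wy":0,"wz":0}]'; python3 jar.py p7; python3 -c "
from h import *
to(.521,-.334,.16,-18)"
```

```text
time: 28.42
position: [0.6036, 0.0916, 0.1583]
tool_rot: [-2.719, -1.572, -0.001]
ft_force: [-0.6, -0.5, -1.1]
grip_width: 0.575
grip_force: 0.0
28.42 [0.6036 0.0916 0.1583] toolx [0.499 0.867 0.001] tooly [ 0.867 -0.499 -0.   ] w 0.575 F [-0.6 -0.5 -1.1] q [-0.6   0.27  0.48  1.63 -0.13  1.27 -0.61]
wrist jar 7224 [0.6546 0.1852 0.065 ] in tool [ 0.1065 -0.0025  0.0934]
top jar 276 [0.6542 0.1849 0.065 ]
top jar 284 [ 0.5421 -0.2734  0.065 ]
28.52 [0.6027 0.0913 0.1566] toolx [ 0.499  0.867 -0.001] tooly [ 0.867 -0.499 -0.002] w 0.574 F [ 0.2  0.8 -1.1] q [-0.6   0.28  0.48  1.63 -0.13  1.27 -0.61]
shift tool [-0.4093  0.1414 -0.0031]
wz -11.9 (world turn 11.9 )
```

```bash
python3 -m handwheel '[{"x":-0.037,"y":0.013,"z":0,"wx":0,"wy":0,"wz":-6},{"x":-0.074,"y":0.026,"z":0,"wx":0,"wy":0,"wz":-11.9},{"x":-0.112,"y":0.039,"z":0,"wx":0,"wy":0,"wz":-11.9},{"x":-0.15,"y":0.052,"z":0,"wx":0,"wy":0,"wz":-11.9},{"x":-0.188,"y":0.065,"z":0,"wx":0,"wy":0,"wz":-11.9},{"x":-0.226,"y":0.078,"z":0,"wx":0,"wy":0,"wz":-11.9},{"x":-0.264,"y":0.091,"z":0,"wx":0,"wy":0,"wz":-11.9},{"x":-0.302,"y":0.104,"z":0,"wx":0,"wy":0,"wz":-11.9},{"x":-0.34,"y":0.117,"z":0,"wx":0,"wy":0,"wz":-11.9},{"x":-0.378,"y":0.13,"z":0,"wx":0,"wy":0,"wz":-11.9}]' >/dev/null;python3 -m handwheel '[{"x":0,"y":0,"z":0,"wx":0,"wy":0,"wz":0},{"x":0,"y":0,"z":0,"wx":0,"wy":0,"wz":0},{"x":0,"y":0,"z":0,"wx":0,"wy":0,"wz":0},{"x":0,"y":0,"z":0,"wx":0,"wy":0,"wz":0}]'>/dev/null; python3 jar.py q1; python3 -c "
from h import *
to(.521,-.334,.16,-18)"
```

```text
29.68 [ 0.5282 -0.2992  0.1572] toolx [0.308 0.952 0.001] tooly [ 0.952 -0.308 -0.002] w 0.575 F [-0.2  0.3  0.9] q [-0.09  0.29  0.68  1.64 -0.19  1.28  0.31]
wrist jar 5803 [ 0.5412 -0.2731  0.065 ] in tool [0.0287 0.0046 0.0922]
top jar 279 [0.6545 0.1847 0.065 ]
top jar 242 [ 0.543  -0.2698  0.065 ]
29.78 [ 0.5285 -0.2992  0.1578] toolx [0.307 0.952 0.001] tooly [ 0.952 -0.307 -0.001] w 0.576 F [-0.   0.1  0.7] q [-0.09  0.29  0.68  1.64 -0.19  1.28  0.31]
shift tool [-0.0354  0.0035 -0.0022]
wz 0.1 (world turn -0.1 )
```

```bash
python3 -m handwheel '[{"x":-0.039,"y":0.0045,"z":0,"wx":0,"wy":0,"wz":0},{"x":-0.039,"y":0.0045,"z":0,"wx":0,"wy":0,"wz":0},{"x":-0.039,"y":0.0045,"z":0.035,"wx":0,"wy":0,"wz":0},{"x":-0.039,"y":0.0045,"z":0.07,"wx":0,"wy":0,"wz":0},{"x":-0.039,"y":0.0045,"z":0.105,"wx":0,"wy":0,"wz":0},{"x":-0.039,"y":0.0045,"z":0.14,"wx":0,"wy":0,"wz":0},{"x":-0.039,"y":0.0045,"z":0.1495,"wx":0,"wy":0,"wz":0},{"x":-0.039,"y":0.0045,"z":0.1495,"wx":0,"wy":0,"wz":0},{"x":-0.039,"y":0.0045,"z":0.1495,"wx":0,"wy":0,"wz":0}]'
python3 -m handwheel '[{"x":0.01,"y":0,"z":0,"wx":0,"wy":0,"wz":0},{"x":0.018,"y":0,"z":0,"wx":0,"wy":0,"wz":0},{"x":0.026,"y":0,"z":0,"wx":0,"wy":0,"wz":0},{"x":0.034,"y":0,"z":0,"wx":0,"wy":0,"wz":0},{"x":0.042,"y":0,"z":0,"wx":0,"wy":0,"wz":0},{"x":0.05,"y":0,"z":0,"wx":0,"wy":0,"wz":0},{"x":0.06,"y":0,"z":0,"wx":0,"wy":0,"wz":0},{"x":0.07,"y":0,"z":0,"wx":0,"wy":0,"wz":0},{"x":0.08,"y":0,"z":0,"wx":0,"wy":0,"wz":0},{"x":0.09,"y":0,"z":0,"wx":0,"wy":0,"wz":0}]'
python3 jar.py q2
```

```text
time: 30.53
position: [0.5208, -0.3397, 0.0098]
tool_rot: [2.541, 1.846, 0.0]
ft_force: [-0.4, 0.1, 0.2]
grip_width: 0.576
grip_force: 0.0
time: 31.37
position: [0.5482, -0.2532, 0.0089]
tool_rot: [-2.542, -1.845, 0.0]
ft_force: [-1.0, -3.8, 4.0]
grip_width: 0.577
grip_force: 2.4
31.37 [ 0.5482 -0.2532  0.0089] toolx [0.31  0.951 0.   ] tooly [ 0.951 -0.31  -0.   ] w 0.577 F [-1.  -3.8  4. ] q [-0.12  0.44  0.62  1.79 -0.3   1.01  0.31]
wrist jar 25225 [ 0.5622 -0.2068  0.065 ] in tool [ 0.0484 -0.001  -0.0561]
top jar 276 [0.6544 0.1849 0.065 ]
top jar 206 [ 0.5673 -0.1981  0.065 ]
```

```bash
python3 -m handwheel '[{"x":0.012,"y":0,"z":0,"wx":0,"wy":0,"wz":0},{"x":0.024,"y":0,"z":0,"wx":0,"wy":0,"wz":0},{"x":0.036,"y":0,"z":0,"wx":0,"wy":0,"wz":0},{"x":0.048,"y":0,"z":0,"wx":0,"wy":0,"wz":0},{"x":0.06,"y":0,"z":0,"wx":0,"wy":0,"wz":0},{"x":0.072,"y":0,"z":0,"wx":0,"wy":0,"wz":0},{"x":0.084,"y":0,"z":0,"wx":0,"wy":0,"wz":0},{"x":0.096,"y":0,"z":0,"wx":0,"wy":0,"wz":0},{"x":0.108,"y":0,"z":0,"wx":0,"wy":0,"wz":0},{"x":0.12,"y":0,"z":0,"wx":0,"wy":0,"wz":0}]'|grep ft
python3 -m handwheel '[{"x":0.012,"y":0,"z":0,"wx":0,"wy":0,"wz":0},{"x":0.024,"y":0,"z":0,"wx":0,"wy":0,"wz":0},{"x":0.036,"y":0,"z":0,"wx":0,"wy":0,"wz":0},{"x":0.048,"y":0,"z":0,"wx":0,"wy":0,"wz":0},{"x":0.06,"y":0,"z":0,"wx":0,"wy":0,"wz":0},{"x":0.072,"y":0,"z":0,"wx":0,"wy":0,"wz":0},{"x":0.084,"y":0,"z":0,"wx":0,"wy":0,"wz":0},{"x":0.096,"y":0,"z":0,"wx":0,"wy":0,"wz":0},{"x":0.108,"y":0,"z":0,"wx":0,"wy":0,"wz":0},{"x":0.12,"y":0,"z":0,"wx":0,"wy":0,"wz":0}]'|grep ft
python3 -m handwheel '[{"x":0.01,"y":0,"z":0,"wx":0,"wy":0,"wz":0},{"x":0.02,"y":0,"z":0,"wx":0,"wy":0,"wz":0},{"x":0.03,"y":0,"z":0,"wx":0,"wy":0,"wz":0},{"x":0.04,"y":0,"z":0,"wx":0,"wy":0,"wz":0},{"x":0.045,"y":0,"z":0,"wx":0,"wy":0,"wz":0}]'|grep ft
python3 jar.py q3
```

```text
ft_force: [0.1, -1.3, -0.8]
ft_force: [-0.8, -1.5, -1.8]
ft_force: [-0.6, -0.3, -0.2]
33.55 [0.6368 0.0189 0.0089] toolx [0.309 0.951 0.001] tooly [ 0.951 -0.309  0.   ] w 0.575 F [-0.6 -0.3 -0.2] q [-0.49  0.49  0.54  1.7  -0.28  1.03 -0.17]
wrist jar 25215 [0.6508 0.0653 0.065 ] in tool [ 0.0485 -0.001  -0.056 ]
top jar 276 [0.6546 0.1849 0.065 ]
top jar 94 [0.6534 0.0824 0.065 ]
```

Jar 2 has about 33 mm to go.

```bash
python3 -m handwheel '[{"x":0.007,"y":0,"z":0,"wx":0,"wy":0,"wz":0},{"x":0.014,"y":0,"z":0,"wx":0,"wy":0,"wz":0},{"x":0.02,"y":0,"z":0,"wx":0,"wy":0,"wz":0},{"x":0.025,"y":0,"z":0,"wx":0,"wy":0,"wz":0},{"x":0.028,"y":0,"z":0,"wx":0,"wy":0,"wz":0},{"x":0.028,"y":0,"z":0,"wx":0,"wy":0,"wz":0}]'|grep -E 'pos|ft'
python3 -m handwheel '[{"x":0.003,"y":0,"z":0,"wx":0,"wy":0,"wz":0},{"x":0.005,"y":0,"z":0,"wx":0,"wy":0,"wz":0},{"x":0.005,"y":0,"z":0,"wx":0,"wy":0,"wz":0}]'|grep -E 'pos|ft'
python3 jar.py q4
```

```text
position: [0.6453, 0.0445, 0.009]
ft_force: [0.2, -0.4, -0.4]
position: [0.6466, 0.0483, 0.0089]
ft_force: [-0.2, -1.1, 1.0]
34.4 [0.6466 0.0483 0.0089] toolx [0.31  0.951 0.   ] tooly [ 0.951 -0.31   0.   ] w 0.57 F [-0.2 -1.1  1. ] q [-0.52  0.51  0.53  1.67 -0.29  1.04 -0.22]
wrist jar 10338 [0.647  0.1635 0.065 ] in tool [ 0.1097 -0.0353 -0.0561]
wrist jar 25196 [0.6607 0.0948 0.065 ] in tool [ 0.0486 -0.001  -0.0561]
top jar 274 [0.6545 0.185  0.065 ]
top jar 68 [0.6632 0.1131 0.065 ]
```

```bash
python3 -m handwheel '[{"x":0.002,"y":0,"z":0,"wx":0,"wy":0,"wz":0},{"x":0.004,"y":0,"z":0,"wx":0,"wy":0,"wz":0},{"x":0.006,"y":-0.001,"z":0,"wx":0,"wy":0,"wz":0},{"x":0.006,"y":-0.001,"z":0,"wx":0,"wy":0,"wz":0}]'|grep -E 'pos|ft'
python3 jar.py q5
python3 -m handwheel '[{"x":0.002,"y":-0.001,"z":0,"wx":0,"wy":0,"wz":0},{"x":0.004,"y":-0.001,"z":0,"wx":0,"wy":0,"wz":0},{"x":0.004,"y":-0.001,"z":0,"wx":0,"wy":0,"wz":0}]'|grep -E 'pos|ft'
python3 jar.py q6
```

```text
position: [0.6466, 0.0507, 0.0089]
ft_force: [-2.7, -6.1, 2.2]
34.83 [0.6466 0.0507 0.0089] toolx [ 0.312  0.95  -0.004] tooly [ 0.95  -0.312 -0.   ] w 0.577 F [-2.7 -6.1  2.2] q [-0.53  0.51  0.53  1.67 -0.29  1.04 -0.23]
wrist jar 11824 [0.6475 0.1648 0.065 ] in tool [ 0.1085 -0.0348 -0.0565]
wrist jar 25179 [0.6609 0.0969 0.065 ] in tool [ 0.0481 -0.0009 -0.0563]
top jar 276 [0.6545 0.185  0.065 ]
position: [0.6465, 0.0507, 0.0089]
ft_force: [-3.0, -11.8, 3.2]
35.18 [0.6465 0.0507 0.0089] toolx [ 0.314  0.949 -0.008] tooly [ 0.949 -0.314  0.   ] w 0.575 F [ -3.  -11.8   3.2] q [-0.53  0.51  0.53  1.67 -0.28  1.04 -0.24]
wrist jar 12048 [0.6475 0.165  0.065 ] in tool [ 0.1083 -0.0349 -0.057 ]
wrist jar 25176 [0.6608 0.097  0.065 ] in tool [ 0.0479 -0.001  -0.0565]
top jar 276 [0.6546 0.1849 0.065 ]
```

Jar 2 is seated exactly where predicted, at (.661,.097). Retreat and go above the knob.

```bash
python3 -m handwheel '[{"x":-0.012,"y":0,"z":0,"wx":0,"wy":0,"wz":0},{"x":-0.03,"y":0.002,"z":0,"wx":0,"wy":0,"wz":0},{"x":-0.06,"y":0.002,"z":0,"wx":0,"wy":0,"wz":0},{"x":-0.07,"y":0.002,"z":-0.035,"wx":0,"wy":0,"wz":0},{"x":-0.07,"y":0.002,"z":-0.07,"wx":0,"wy":0,"wz":0},{"x":-0.07,"y":0.002,"z":-0.11,"wx":0,"wy":0,"wz":0},{"x":-0.07,"y":0.002,"z":-0.15,"wx":0,"wy":0,"wz":0},{"x":-0.07,"y":0.002,"z":-0.19,"wx":0,"wy":0,"wz":0},{"x":-0.07,"y":0.002,"z":-0.2,"wx":0,"wy":0,"wz":0},{"x":-0.07,"y":0.002,"z":-0.2,"wx":0,"wy":0,"wz":0}]' 0.04 ; python3 -c "
from h import *
to(.477,-.434,.21,-79.4)"
```

```text
time: 36.12
position: [0.6307, -0.0079, 0.2138]
tool_rot: [2.539, 1.845, 0.014]
ft_force: [0.6, 0.6, 0.3]
grip_width: 0.46
grip_force: 0.0
36.12 [ 0.6307 -0.0079  0.2138] toolx [0.309 0.951 0.005] tooly [ 0.951 -0.309  0.008] w 0.46 F [0.6 0.6 0.3] q [-0.51  0.29  0.61  1.51 -0.17  1.38 -0.21]
shift tool [-0.4527 -0.0146  0.0012]
wz 61.4 (world turn -61.4 )
```

```bash
python3 -m handwheel '[{"x":-0.041,"y":-0.001,"z":0,"wx":0,"wy":0,"wz":7},{"x":-0.082,"y":-0.003,"z":0,"wx":0,"wy":0,"wz":14},{"x":-0.123,"y":-0.004,"z":0,"wx":0,"wy":0,"wz":21},{"x":-0.164,"y":-0.005,"z":0,"wx":0,"wy":0,"wz":28},{"x":-0.205,"y":-0.006,"z":0,"wx":0,"wy":0,"wz":35},{"x":-0.246,"y":-0.008,"z":0,"wx":0,"wy":0,"wz":42},{"x":-0.287,"y":-0.009,"z":0,"wx":0,"wy":0,"wz":49},{"x":-0.328,"y":-0.011,"z":0,"wx":0,"wy":0,"wz":56},{"x":-0.369,"y":-0.012,"z":0,"wx":0,"wy":0,"wz":61.4},{"x":-0.41,"y":-0.013,"z":0,"wx":0,"wy":0,"wz":61.4}]' >/dev/null;python3 -m handwheel '[{"x":0,"y":0,"z":0,"wx":0,"wy":0,"wz":0},{"x":0,"y":0,"z":0,"wx":0,"wy":0,"wz":0},{"x":0,"y":0,"z":0,"wx":0,"wy":0,"wz":0},{"x":0,"y":0,"z":0,"wx":0,"wy":0,"wz":0}]'>/dev/null; python3 - <<'E'
from h import *
to(.477,-.434,.21,-79.4)
snap('wrist','k1');i=cv2.imread('pics/k1.png');d=cv2.cvtColor(i,cv2.COLOR_BGR2HSV)
m=cv2.inRange(d,(0,120,60),(8,255,255))|cv2.inRange(d,(172,120,60),(180,255,255))
n,L,st,ce=cv2.connectedComponentsWithStats(m)
print(proj('k1',(.477,-.434,.089)))
for j in range(1,n):
  if st[j][4]>60:
    pts=np.argwhere(L==j)[:,::-1].astype(np.float32);r=cv2.minAreaRect(pts);b=cv2.boxPoints(r)
    W=np.array([onz('k1',*q,.089)[:2] for q in b]);print(st[j],np.round(r[0],1),W.mean(0).round(4),W.tolist())
E
```

```text
37.28 [ 0.4897 -0.3924  0.2077] toolx [0.983 0.186 0.   ] tooly [ 0.186 -0.983 -0.002] w 0.459 F [-0.2  0.4 -0.9] q [-0.08  0.37  0.93  1.52 -0.3   1.4  -0.52]
shift tool [-0.0202  0.0385 -0.0023]
wz 0.1 (world turn -0.1 )
[318.3 223.4]
[310 196  17  53 750] [318. 222.] [ 0.4777 -0.4336] [[0.5012, -0.4208], [0.5039, -0.4351], [0.4543, -0.4467], [0.4515, -0.4317]]
```

```bash
python3 -m handwheel '[{"x":-0.02,"y":0.0385,"z":0,"wx":0,"wy":0,"wz":-1.5},{"x":-0.02,"y":0.0385,"z":0,"wx":0,"wy":0,"wz":-1.5},{"x":-0.02,"y":0.0385,"z":0.04,"wx":0,"wy":0,"wz":-1.5},{"x":-0.02,"y":0.0385,"z":0.08,"wx":0,"wy":0,"wz":-1.5},{"x":-0.02,"y":0.0385,"z":0.1,"wx":0,"wy":0,"wz":-1.5},{"x":-0.02,"y":0.0385,"z":0.12,"wx":0,"wy":0,"wz":-1.5},{"x":-0.02,"y":0.0385,"z":0.12,"wx":0,"wy":0,"wz":-1.5},{"x":-0.02,"y":0.0385,"z":0.12,"wx":0,"wy":0,"wz":-1.5}]'; python3 -c "
from h import *
to(.477,-.434,.064,-78)"
```

```text
time: 38.0
position: [0.4765, -0.4343, 0.0881]
tool_rot: [-3.122, -0.333, 0.002]
ft_force: [-0.7, 0.1, 1.0]
grip_width: 0.46
grip_force: 0.0
38.0 [ 0.4765 -0.4343  0.0881] toolx [ 0.977  0.211 -0.001] tooly [ 0.211 -0.977 -0.002] w 0.46 F [-0.7  0.1  1. ] q [ 0.04  0.5   0.87  1.62 -0.41  1.21 -0.36]
shift tool [ 0.0005 -0.0001  0.0241]
wz 0.2 (world turn -0.2 )
```

```bash
python3 jar.py k2 && python3 -m handwheel '[{"x":0,"y":0,"z":0.012,"wx":0,"wy":0,"wz":0},{"x":0,"y":0,"z":0.024,"wx":0,"wy":0,"wz":0},{"x":0,"y":0,"z":0.024,"wx":0,"wy":0,"wz":0}]' && python3 -m handwheel '[{"x":0,"y":0,"z":0,"wx":0,"wy":0,"wz":0},{"x":0,"y":0,"z":0,"wx":0,"wy":0,"wz":0},{"x":0,"y":0,"z":0,"wx":0,"wy":0,"wz":0},{"x":0,"y":0,"z":0,"wx":0,"wy":0,"wz":0},{"x":0,"y":0,"z":0,"wx":0,"wy":0,"wz":0}]' 0.005 20;  python3 -c "
from h import *
d=cv2.cvtColor(cv2.imread('pics/top0.png'),cv2.COLOR_BGR2HSV)
g=lambda n,a,b,c,e,f:cv2.resize(cv2.imread(f'pics/{n}.png')[b:e,a:c],None,fx=f,fy=f,interpolation=2)
A=g('k2t',150,140,350,270,3.5)
cv2.imwrite('pics/m3.png',A)"
```

```text
38.0 [ 0.4765 -0.4343  0.0881] toolx [ 0.977  0.211 -0.001] tooly [ 0.211 -0.977 -0.002] w 0.46 F [-0.7  0.1  1. ] q [ 0.04  0.5   0.87  1.62 -0.41  1.21 -0.36]
top jar 282 [0.6606 0.0952 0.065 ]
top jar 276 [0.6545 0.185  0.065 ]
time: 38.35
position: [0.475, -0.4348, 0.0625]
tool_rot: [-3.122, -0.33, 0.003]
ft_force: [0.4, 0.9, -0.3]
grip_width: 0.461
grip_force: 0.0
time: 38.77
position: [0.4759, -0.4358, 0.0652]
tool_rot: [-3.123, -0.329, -0.001]
ft_force: [-0.9, 6.3, 3.2]
grip_width: 0.165
grip_force: 3.6
```

View pics/m3.png

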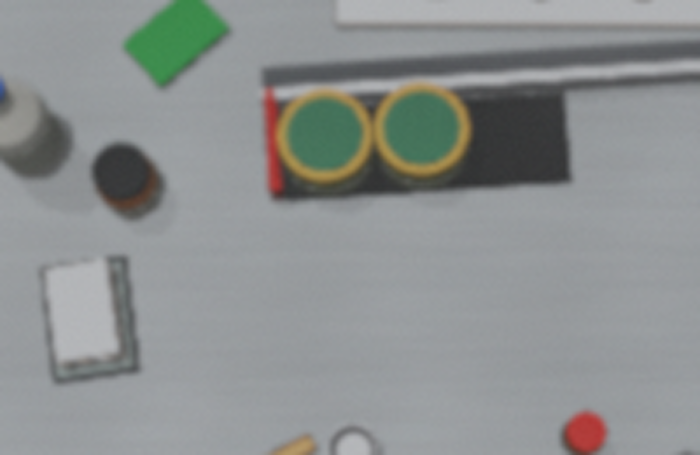

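The view shows two jars at (323,135) and (422,130), touching each other, the fence and the stop. The plates lie squarely on the pad at (88,315). Now I'll twist the knob clockwise.

```bash
python3 -m handwheel '[{"x":0,"y":0.001,"z":0,"wx":0,"wy":0,"wz":0},{"x":0,"y":0.001,"z":0,"wx":0,"wy":0,"wz":7},{"x":0,"y":0.001,"z":0,"wx":0,"wy":0,"wz":14},{"x":0,"y":0.001,"z":0,"wx":0,"wy":0,"wz":21},{"x":0,"y":0.001,"z":0,"wx":0,"wy":0,"wz":28},{"x":0,"y":0.001,"z":0,"wx":0,"wy":0,"wz":35}]' 0.005 25; python3 -m handwheel '[{"x":0,"y":0,"z":0,"wx":0,"wy":0,"wz":7},{"x":0,"y":0,"z":0,"wx":0,"wy":0,"wz":14},{"x":0,"y":0,"z":0,"wx":0,"wy":0,"wz":21},{"x":0,"y":0,"z":0,"wx":0,"wy":0,"wz":27},{"x":0,"y":0,"z":0,"wx":0,"wy":0,"wz":31},{"x":0,"y":0,"z":0,"wx":0,"wy":0,"wz":31},{"x":0,"y":0,"z":0,"wx":0,"wy":0,"wz":31}]'; python3 -c "
from h import *
s,M=pose();print(s['torque'],np.degrees(np.arctan2(M[1,0],M[0,0])))"
```

```text
time: 39.27
position: [0.4763, -0.4382, 0.066]
tool_rot: [3.075, -0.634, 0.003]
ft_force: [0.1, -0.4, 2.7]
grip_width: 0.059
grip_force: 1.3
time: 39.85
position: [0.4764, -0.4383, 0.066]
tool_rot: [2.799, -1.422, 0.003]
ft_force: [-0.2, -0.6, 5.5]
grip_width: 0.057
grip_force: 2.6
39.85 [ 0.4764 -0.4383  0.066 ] toolx [ 0.59  -0.808  0.002] tooly [-0.808 -0.59   0.   ] w 0.057 F [-0.2 -0.6  5.5] q [-0.08  0.65  1.1   1.64 -0.61  1.23 -1.37]
[-0.12296785  0.30299651  0.04625677] -53.871571713624135
```

The fingers slipped off the top of the bar, because the tips again sit about 20 mm above the TCP. I'll open, lift, turn back and regrip lower.

```bash
python3 -m handwheel '[{"x":0,"y":0,"z":-0.02,"wx":0,"wy":0,"wz":0},{"x":0,"y":0,"z":-0.06,"wx":0,"wy":0,"wz":0},{"x":0,"y":0,"z":-0.1,"wx":0,"wy":0,"wz":-7},{"x":0,"y":0,"z":-0.14,"wx":0,"wy":0,"wz":-14},{"x":0,"y":0,"z":-0.14,"wx":0,"wy":0,"wz":-21},{"x":0,"y":0,"z":-0.14,"wx":0,"wy":0,"wz":-28},{"x":0,"y":0,"z":-0.14,"wx":0,"wy":0,"wz":-35},{"x":0,"y":0,"z":-0.14,"wx":0,"wy":0,"wz":-42},{"x":0,"y":0,"z":-0.14,"wx":0,"wy":0,"wz":-49},{"x":0,"y":0,"z":-0.14,"wx":0,"wy":0,"wz":-56}]' 0.04 >/dev/null; python3 -m handwheel '[{"x":-0.015,"y":-0.04,"z":0,"wx":0,"wy":0,"wz":-7},{"x":-0.015,"y":-0.04,"z":0,"wx":0,"wy":0,"wz":-10},{"x":-0.015,"y":-0.04,"z":0,"wx":0,"wy":0,"wz":-10},{"x":-0.015,"y":-0.04,"z":0,"wx":0,"wy":0,"wz":-10},{"x":-0.015,"y":-0.04,"z":0,"wx":0,"wy":0,"wz":-10}]'; python3 - <<'E'
from h import *
snap('wrist','k3');i=cv2.imread('pics/k3.png');d=cv2.cvtColor(i,cv2.COLOR_BGR2HSV)
m=cv2.inRange(d,(0,120,60),(8,255,255))|cv2.inRange(d,(172,120,60),(180,255,255))
n,L,st,ce=cv2.connectedComponentsWithStats(m)
for j in range(1,n):
  if st[j][4]>60:
    pts=np.argwhere(L==j)[:,::-1].astype(np.float32);r=cv2.minAreaRect(pts);b=cv2.boxPoints(r)
    W=np.array([onz('k3',*q,.089)[:2] for q in b]);print(st[j],np.round(r[0],1),W.mean(0).round(4),W.tolist())
    # split bright top face
    v=d[:,:,2][L==j];print(np.percentile(v,[5,25,50,75,95]))
to(.477,-.4345,.085,-78)
E
```

```text
time: 41.1
position: [0.46, -0.3988, 0.2056]
tool_rot: [3.123, 0.327, 0.002]
ft_force: [0.1, -0.4, -0.0]
grip_width: 0.457
grip_force: 0.0
[309 167  19  53 799] [318.1 193. ] [ 0.4764 -0.4338] [[0.4515, -0.4308], [0.4989, -0.4215], [0.5014, -0.4364], [0.454, -0.4464]]
[ 93.  141.5 171.  172.  174. ]
41.15 [ 0.4599 -0.399   0.2055] toolx [0.978 0.207 0.   ] tooly [ 0.207 -0.978  0.002] w 0.465 F [-0.  -0.6 -0. ] q [-0.11  0.33  0.98  1.58 -0.28  1.38 -0.47]
shift tool [0.0093 0.038  0.1206]
wz -0.0 (world turn 0.0 )
```

```bash
python3 -m handwheel '[{"x":0.009,"y":0.0385,"z":0,"wx":0,"wy":0,"wz":0},{"x":0.009,"y":0.0385,"z":0.03,"wx":0,"wy":0,"wz":0},{"x":0.009,"y":0.0385,"z":0.07,"wx":0,"wy":0,"wz":0},{"x":0.009,"y":0.0385,"z":0.11,"wx":0,"wy":0,"wz":0},{"x":0.009,"y":0.0385,"z":0.13,"wx":0,"wy":0,"wz":0},{"x":0.009,"y":0.0385,"z":0.145,"wx":0,"wy":0,"wz":0},{"x":0.009,"y":0.0385,"z":0.155,"wx":0,"wy":0,"wz":0},{"x":0.009,"y":0.0385,"z":0.158,"wx":0,"wy":0,"wz":0},{"x":0.009,"y":0.0385,"z":0.158,"wx":0,"wy":0,"wz":0}]'; python3 -m handwheel '[{"x":0,"y":0,"z":0,"wx":0,"wy":0,"wz":0},{"x":0,"y":0,"z":0,"wx":0,"wy":0,"wz":0},{"x":0,"y":0,"z":0,"wx":0,"wy":0,"wz":0},{"x":0,"y":0,"z":0,"wx":0,"wy":0,"wz":0},{"x":0,"y":0,"z":0,"wx":0,"wy":0,"wz":0},{"x":0,"y":0,"z":0,"wx":0,"wy":0,"wz":0},{"x":0,"y":0,"z":0,"wx":0,"wy":0,"wz":0}]' 0.005 30
```

```text
time: 41.9
position: [0.4767, -0.4343, 0.0473]
tool_rot: [3.123, 0.329, 0.0]
ft_force: [0.9, -0.3, 0.1]
grip_width: 0.46
grip_force: 0.0
time: 42.48
position: [0.4773, -0.4345, 0.0477]
tool_rot: [3.122, 0.329, 0.003]
ft_force: [1.9, -3.2, 1.6]
grip_width: 0.156
grip_force: 30.0
```

Firm grip now (30 N, 14 mm). Turn.

```bash
python3 -m handwheel '[{"x":0,"y":0,"z":0,"wx":0,"wy":0,"wz":7},{"x":0,"y":0,"z":0,"wx":0,"wy":0,"wz":14},{"x":0,"y":0,"z":0,"wx":0,"wy":0,"wz":21},{"x":0,"y":0,"z":0,"wx":0,"wy":0,"wz":28},{"x":0,"y":0,"z":0,"wx":0,"wy":0,"wz":35},{"x":0,"y":0,"z":0,"wx":0,"wy":0,"wz":42},{"x":0,"y":0,"z":0,"wx":0,"wy":0,"wz":49},{"x":0,"y":0,"z":0,"wx":0,"wy":0,"wz":56},{"x":0,"y":0,"z":0,"wx":0,"wy":0,"wz":60}]'; python3 -c "
from h import *
s,M=pose();print(s['torque'],np.degrees(np.arctan2(M[1,0],M[0,0])))"
```

```text
time: 43.23
position: [0.4768, -0.436, 0.0477]
tool_rot: [2.863, -1.284, 0.005]
ft_force: [1.7, -5.9, 0.0]
grip_width: 0.157
grip_force: 30.0
43.23 [ 0.4768 -0.436   0.0477] toolx [ 0.665 -0.747  0.005] tooly [-0.747 -0.665  0.002] w 0.157 F [ 1.7 -5.9  0. ] q [-0.09  0.67  1.1   1.66 -0.63  1.2  -1.26]
[-1.21542605 -0.19086641  0.0341423 ] -48.30195308280373
```

```bash
python3 -m handwheel '[{"x":0,"y":0,"z":0,"wx":0,"wy":0,"wz":3},{"x":0,"y":0,"z":0,"wx":0,"wy":0,"wz":6},{"x":0,"y":0,"z":0,"wx":0,"wy":0,"wz":9},{"x":0,"y":0,"z":0,"wx":0,"wy":0,"wz":11},{"x":0,"y":0,"z":0,"wx":0,"wy":0,"wz":11}]'>/dev/null; python3 -c "
from h import *
s,M=pose();print(s['torque'],np.degrees(np.arctan2(M[1,0],M[0,0])))";python3 -m handwheel '[{"x":0,"y":0,"z":0,"wx":0,"wy":0,"wz":2},{"x":0,"y":0,"z":0,"wx":0,"wy":0,"wz":4},{"x":0,"y":0,"z":0,"wx":0,"wy":0,"wz":4}]'>/dev/null; python3 -c "
from h import *
s,M=pose();print(s['torque'],np.degrees(np.arctan2(M[1,0],M[0,0])))"
```

```text
43.65 [ 0.4766 -0.4362  0.0477] toolx [ 0.515 -0.857  0.005] tooly [-0.857 -0.515  0.002] w 0.155 F [ 0.7 -5.8 -0.3] q [-0.11  0.69  1.13  1.67 -0.66  1.22 -1.42]
[-1.25873718 -0.00374582  0.71835792] -58.97220257764789
43.9 [ 0.4763 -0.4358  0.0477] toolx [ 0.455 -0.891  0.004] tooly [-0.891 -0.455  0.002] w 0.171 F [-1.1 -4.9  0.6] q [-0.11  0.7   1.14  1.67 -0.67  1.22 -1.49]
[-1.15871141  0.10273216  0.7522656 ] -62.93769163087764
```

The torque jumped to 0.72 N·m at about 71° of turn, which is the hard stop. Release and lift.

```bash
python3 -m handwheel '[{"x":0,"y":0,"z":0,"wx":0,"wy":0,"wz":0},{"x":0,"y":0,"z":0,"wx":0,"wy":0,"wz":0},{"x":0,"y":0,"z":0,"wx":0,"wy":0,"wz":0},{"x":0,"y":0,"z":-0.02,"wx":0,"wy":0,"wz":0},{"x":0,"y":0,"z":-0.06,"wx":0,"wy":0,"wz":0},{"x":0,"y":0,"z":-0.1,"wx":0,"wy":0,"wz":-7},{"x":0,"y":0,"z":-0.14,"wx":0,"wy":0,"wz":-14},{"x":0,"y":0,"z":-0.16,"wx":0,"wy":0,"wz":-21},{"x":0,"y":0,"z":-0.16,"wx":0,"wy":0,"wz":-28},{"x":0,"y":0,"z":-0.16,"wx":0,"wy":0,"wz":-35}]' 0.07; python3 -m handwheel '[{"x":-0.03,"y":-0.03,"z":0,"wx":0,"wy":0,"wz":-7},{"x":-0.03,"y":-0.03,"z":0,"wx":0,"wy":0,"wz":-14},{"x":-0.03,"y":-0.03,"z":0,"wx":0,"wy":0,"wz":-21},{"x":-0.03,"y":-0.03,"z":0,"wx":0,"wy":0,"wz":-28},{"x":-0.03,"y":-0.03,"z":0,"wx":0,"wy":0,"wz":-35},{"x":-0.03,"y":-0.03,"z":0,"wx":0,"wy":0,"wz":-35},{"x":-0.03,"y":-0.03,"z":0,"wx":0,"wy":0,"wz":-35}]'; python3 jar.py f1; python3 - <<'E'
from h import *
i=cv2.imread('pics/f1.png');d=cv2.cvtColor(i,cv2.COLOR_BGR2HSV)
m=cv2.inRange(d,(0,120,60),(8,255,255))|cv2.inRange(d,(172,120,60),(180,255,255))
n,L,st,ce=cv2.connectedComponentsWithStats(m)
for j in range(1,n):
  if st[j][4]>60:
    b=cv2.boxPoints(cv2.minAreaRect(np.argwhere(L==j)[:,::-1].astype(np.float32)))
    print([onz('f1',*q,.089)[:2].tolist() for q in b])
a,b=[cv2.imread(f'pics/{n}.png').astype(int) for n in('k2t','f1t')]
df=np.abs(a-b).sum(2)
print('pile diff',df[205:255,155:200].max(),'jars diff',df[155:200,220:290].max())
E
```

```text
time: 44.73
position: [0.4772, -0.4327, 0.2085]
tool_rot: [-3.049, 0.748, -0.003]
ft_force: [-0.5, 0.6, -1.3]
grip_width: 0.781
grip_force: 0.0
time: 45.32
position: [0.464, -0.3918, 0.2066]
tool_rot: [-3.134, -0.189, -0.0]
ft_force: [0.2, 0.2, -0.1]
grip_width: 0.804
grip_force: 0.0
45.32 [ 0.464  -0.3918  0.2066] toolx [0.993 0.12  0.   ] tooly [ 0.12  -0.993 -0.002] w 0.804 F [ 0.2  0.2 -0.1] q [-0.15  0.34  1.02  1.58 -0.29  1.39 -0.55]
top jar 281 [0.6605 0.0955 0.065 ]
top jar 275 [0.6545 0.1849 0.065 ]
[[0.4997, -0.4223], [0.5015, -0.4372], [0.454, -0.4453], [0.4521, -0.4297]]
pile diff 9 jars diff 11
```

```bash
python3 -c "
from bench import ctrl
print(ctrl.close_job())"
```

```text
the job is handed in; nothing more can be done
None
```

The job is handed in: both jars present stand in a closed row against the fence and stop, all three white plates are piled squarely on the pad, and the knob was turned to its stop and sprang back; the hand-in returned no verdict.

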